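# Run a batch of copper pulls in the bench polisher

## Task

Polish the copper drawer pulls: swing the polisher's hasp off the catch until it leans out in front, open the lid upright, put every copper pull from the bench into the tub, shut the lid fully and swing the hasp all the way back over the catch. Only then start the machine by pressing its keys fully down, one at a time and letting each spring back: first the square key, then the long bar key, last the round key. Never lift the lid with the hasp still over the catch, and leave the stake, the mallet and the tin where they are.

Things in the scene. Friction and masses are not known exactly. Their poses are not given: they have to be found in the camera images.
- tub: bench polishing machine, a fixed grey box 180 mm (x, front to back) by 260 mm (y) with its rim 110 mm above the bench, walls 6 mm, inner floor 36 mm above the bench; origin at the centre of its underside, x axis towards its back (away from the robot). Its aluminium lid is hinged along the back rim and its steel hasp along the front rim, both described below.
- lid (a joint): angle of the lid: 0 shut, grows as the front edge rises, stop at 1.75 (just past upright). Stiff hinge: it stays where it is left; about 5 N at the handle moves it. Lid plate 10 mm thick, 186 mm front to back, lying on the rim, its top 120 mm above the bench when shut.
- lid_hinge (a point): middle of the lid's hinge line, on the tub's back rim, 110 mm above the bench (tub frame 90, 0, 110 mm); the line runs along the tub's y axis.
- lid_handle (a point): centre of the lid's handle: a round steel bar 10 mm thick, 90 mm long along the tub's y axis on two end posts, its axis 38 mm above the lid's top face, 155 mm in front of the hinge line and 48 mm above it when shut, on the lid's left half (y +60 mm). As the lid rises it moves on a circle about the hinge line and ends on the lid's far side, from where it can still be gripped from above.
- hasp (a joint): angle of the hasp, a steel loop hinged on the tub's front rim: 0 level over the lid, surrounding the catch; grows as the bar swings up and towards the robot; 1.57 upright; stop at 2.3, leaning out in front. Stiff hinge: it stays where it is left, about 2 N at the bar moves it.
- hasp_hinge (a point): middle of the hasp's hinge line, 134 mm above the bench (tub frame -94, -65, 134 mm); the line runs along the tub's y axis.
- hasp_bar (a point): centre of the hasp's cross bar: a round steel bar 10 mm thick and 78 mm long along the tub's y axis, 75 mm from the hinge line, carried by two side legs 8 mm wide (62 mm clear between them). With the hasp over the catch the bar's axis is 14 mm above the lid's top face.
- lid_catch (a point): top of the catch, a dark steel block standing on the lid, 10 by 16 mm and 26 mm tall, which the hasp's loop surrounds, 24 mm from the hasp's hinge line. While the loop lies over the catch the lid must not be raised.
- stake: bystander: dark steel forming stake, 48 mm across, 63 mm tall, standing; 0.7 kg. Leave alone.
- mallet: bystander: wooden mallet lying on the bench, handle 22 mm across, head 100 by 54 mm, 280 mm long in all with the head at its +x end, origin near its middle. Leave alone.
- tin: bystander: tin 70 mm across, 80 mm tall, standing. Leave alone.
- panel: the machine's control box, fixed, 90 mm (x) by 180 mm (y), 45 mm tall, with three white spring keys on top in a row along its y axis, 55 mm apart, in any order; origin at the centre of its underside.
- pull1: loose copper drawer pull, 42 mm tall, standing on its foot: foot disc 44 mm across and 6 mm thick, stem 16 mm across, round head 28 mm across with its widest part 24 to 37 mm above the underside; about 70 g; origin at the centre of its underside, z up through the head. Absent in some runs.
- pull2: loose copper drawer pull, 42 mm tall, standing on its foot: foot disc 44 mm across and 6 mm thick, stem 16 mm across, round head 28 mm across with its widest part 24 to 37 mm above the underside; about 70 g; origin at the centre of its underside, z up through the head. Absent in some runs.
- pull3: loose copper drawer pull, 42 mm tall, standing on its foot: foot disc 44 mm across and 6 mm thick, stem 16 mm across, round head 28 mm across with its widest part 24 to 37 mm above the underside; about 70 g; origin at the centre of its underside, z up through the head. Absent in some runs.
- pull4: loose taller copper drawer pull, 56 mm tall, standing on its foot: foot disc 44 mm across and 6 mm thick, stem 16 mm across, round head 28 mm across with its widest part 38 to 51 mm above the underside; about 85 g; origin at the centre of its underside, z up through the head. Absent in some runs.
- pull5: loose taller copper drawer pull, 56 mm tall, standing on its foot: foot disc 44 mm across and 6 mm thick, stem 16 mm across, round head 28 mm across with its widest part 38 to 51 mm above the underside; about 85 g; origin at the centre of its underside, z up through the head. Absent in some runs.
- square (a joint): travel of the square key, 22 by 22 mm, in m: 0 up, 0.005 fully down (about 4.5 N); springs back when let go.
- square_key (a point): centre of the top face of the square key, 59 mm above the bench when up (14 mm above the control box's top).
- bar (a joint): travel of the bar key, long and narrow, 46 by 14 mm (long side along the control box's x axis), in m: 0 up, 0.005 fully down (about 4.5 N); springs back when let go.
- bar_key (a point): centre of the top face of the bar key, 59 mm above the bench when up (14 mm above the control box's top).
- round (a joint): travel of the round key, 34 mm across, in m: 0 up, 0.005 fully down (about 4.5 N); springs back when let go.
- round_key (a point): centre of the top face of the round key, 59 mm above the bench when up (14 mm above the control box's top).
Mind the look-alikes: they are no part of the job. Leave any purple look-alike of the pull3 alone. Leave any yellow look-alike of the pull1 alone.

How it is judged:
On the way, in this order (a step that is already met when the one before it is completed fails the run):
1. the hasp is swung off the catch and leans out in front (value of joint hasp above 1.7 rad and value of joint lid below 0.06 rad), for 0.1 s.
2. the lid stands open (value of joint lid above 1.3 rad), for 0.2 s.
3. every pull is in the tub (x of pull1 in the frame of tub between -0.085 and 0.085 m and y of pull1 in the frame of tub between -0.125 and 0.125 m and z of pull1 in the frame of tub between 0.02 and 0.09 m and x of pull2 in the frame of tub between -0.085 and 0.085 m and y of pull2 in the frame of tub between -0.125 and 0.125 m and z of pull2 in the frame of tub between 0.02 and 0.09 m and x of pull3 in the frame of tub between -0.085 and 0.085 m and y of pull3 in the frame of tub between -0.125 and 0.125 m and z of pull3 in the frame of tub between 0.02 and 0.09 m and x of pull4 in the frame of tub between -0.085 and 0.085 m and y of pull4 in the frame of tub between -0.125 and 0.125 m and z of pull4 in the frame of tub between 0.02 and 0.09 m and x of pull5 in the frame of tub between -0.085 and 0.085 m and y of pull5 in the frame of tub between -0.125 and 0.125 m and z of pull5 in the frame of tub between 0.02 and 0.09 m), for 0.2 s.
4. the lid is shut (value of joint lid below 0.06 rad and value of joint hasp above 0.8 rad), for 0.1 s.
5. the hasp is back over the catch (value of joint lid below 0.06 rad and value of joint hasp below 0.1 rad), for 0.2 s.
6. the square key is pressed alone (all of step 5 and value of joint square above 0.0035 m and value of joint each of bar, round below 0.0015 m), for 0.05 s.
7. the bar key is pressed alone (all of step 5 and value of joint bar above 0.0035 m and value of joint each of square, round below 0.0015 m), for 0.05 s.
8. the round key is pressed alone (all of step 5 and value of joint round above 0.0035 m and value of joint each of square, bar below 0.0015 m), for 0.05 s.
At the end, for the whole second after the job is handed in: every pull lies inside the tub at rest, the lid is shut (within 0.06 rad), the hasp is over the catch (within 0.10 rad), all keys are up again (within 1.5 mm); the keys were pressed at least 3.5 mm down, square, bar, round, one at a time with the lid shut and hasped (all of step 3 and all of step 5 and value of joint each of square, bar, round below 0.0015 m and linear speed of each of pull1, pull2, pull3, pull4, pull5 below 0.02 m/s); the robot touches nothing.
It fails at once if the lid is raised while the hasp is over the catch (value of joint lid above 0.1 rad and value of joint hasp below 0.8 rad).
It fails at once if a key is pressed while the lid is open or the hasp is off (value of joint any of square, bar, round above 0.0035 m and (value of joint lid above 0.15 rad or value of joint hasp above 0.3 rad)).
It fails at once if two keys are pressed together (value of joint each of square, bar above 0.0025 m or value of joint each of square, round above 0.0025 m or value of joint each of bar, round above 0.0025 m).
It fails at once if a bystander (stake, mallet or tin) is moved or knocked over (distance of any of stake, mallet, tin from where it was at the start of the episode above 0.03 m).
Of pull1, pull2, pull3, pull4, pull5 only 2 to 4 are there at a start; the rules pass over those that are not, and their reading is None.
At some moment in a run one of pull1, pull2, pull3, pull4, pull5 may be knocked a few centimetres aside while the robot is not near it.
Once in a run the grip may slacken for a moment while it holds something.
It also fails if it takes over 210 s, if anything falls off the work surface, if the arm or the gripper's body presses on something with over 40 N, if the wrist force passes 120 N, or if a joint passes its speed limit or range.

## Robot

A 6-joint arm with a two-finger parallel gripper is mounted at the origin on the work surface. World frame = base frame: x ahead of the robot, y to its left, z up, the work surface at z = 0. Lengths are in m, angles in rad, forces in N, time in s.
With the tool pointing down it reaches from about 0.375 to 0.975 m from the base axis. Payload 3.8 kg.
Tool frame: the origin (TCP) lies between the finger pads; the fingertips stand 8 mm ahead of it and the grasp point (between the pads) lies 11 mm behind it (tcp_to_tips is the distance from the TCP to the fingertips, in m); z points along the fingers, y is the line along which they close (so a half turn about z gives the same grasp; the last joint's range is limited). The gripper opens to 85 mm and grips with 20 to 120 N. Pads are 22 mm wide; open, the fingers measure 114 mm over their backs; the gripper's body (76 mm by 85 mm) begins 54 mm behind the grasp point. The pads swing forward as they close: fully open they stand 13 mm farther back than shut.
Start: joints at [-1.223, 0.264, 1.604, -0, 1.274, -0.037], TCP at [0.253, -0.626, 0.239] pointing down, gripper open.
Joint ranges: [-2.63, 2.63], [-0.94, 2.18], [0.31, 2.57], [-1.31, 4.45], [0, 2.66], [-2.55, 2.55]. Speed limits (rad/s): [2.57, 2.57, 3.14, 3.14, 3.14, 3.14].

## Interface

Orientations are given as a rotation vector (axis times angle).
In Python, from workcell import * gives the robot as it stands.
- The arm moves only by the tool move_arm, never from a script. Its argument "series" is one flat list of numbers, 7 for each row, row after row: the finger opening in cm, from 0 to 8.54, then the shift along the tool's x, y, z in cm, then the turn, a rotation vector about the tool's x, y, z in degrees. A call has 1 to 5 rows; each row shifts and turns the commanded pose from where the row before left it, along the tool's axes as they then stand; what a row does not reach is not made up. A row lasts 1/8 s, in which the tool goes at most 62.5 mm and 10.7 degrees, less where a joint would pass 70% of its speed; a pose out of reach is approached as far as the arm can. A call is refused whole if a number of a shift passes 6.25 or a number of a turn 10.7, either way. A call with a gripper value outside its range is refused whole. The fingers move at their own pace and stop on an object; "grip_force" is the grip in N (left out, the last holds). Time passes only in rows, so rows that do not move let the fingers close. It gives the time, the measured TCP pose, the force, the opening and the grip force at its end, in the units of the state.
- read_state(): the state, without advancing time (a new reading comes with each control period).
- read_camera(name): name is "scene" or "side" or "wrist"; returns the picture (480x640x3 uint8, red, green, blue); there is no depth.
- calibration(name): a dict with "camera_matrix" (3x3 intrinsics, pixels), "rvec" (rotation vector, rad) and "tvec" (3), from world to camera coordinates, as OpenCV has them. Camera axes: x right, y down, z forward; pixel columns grow to the right and rows downward; lengths in m; the calibration is good to about 2 mm. A picture is of the moment at which its call begins: read the wrist's pose just before it. calibration takes no time and is no camera call; for the wrist camera it gives the pose at the moment of the call.
- finish_job(): hands the job in; it is judged then, once.
The state is a dict: "time": time; "q": joint angles; "joint_vel": joint speeds; "joint_torque": joint torques, N m; "tool_pos": TCP position; "tcp_rot": TCP orientation; "wrist_force": force on the tool from outside, world axes, zero at the start; "torque": the same for the moment, N m; "width": opening from 0.0 (shut) to 1.0 (fully open); "grip_force": force on a finger pad.
Only numpy, scipy, OpenCV 4.12 (cv2) and the standard library are available. Lean on these libraries where they do the work, as an engineer would, in place of code of your own. Each camera call takes 0.05 s, during which the arm holds its last target. There are 200 camera calls.

## Working session

There is one attempt and no reset: what is moved stays moved. The work goes in short steps, Python scripts to look and compute and a tool call to move; the robot and the scene stay as the last step left them, time stands still between calls to the robot, and variables do not carry over. Pictures are saved under pics/ and viewed, at most 16 in all, crops included, and the job is handed in when it is done.

Besides the shell and the picture viewer there is one more tool, called after "Request:" by a JSON object that holds its "api" and its "payload". move_arm: Moves the arm, as the interface text tells. Its arguments: {"type":"object","properties":{"series":{"type":"array"},"grip_force":{"type":"number"}},"required":["series"]}

```bash
ls; mkdir -p pics; python3 - <<'E'
from workcell import *
import cv2
s=read_state();print({k:np.round(v,3).tolist() if 0 else v for k,v in s.items()} if 0 else s)
for n in("scene","side"):
    cv2.imwrite(f"pics/{n}0.png",cv2.cvtColor(read_camera(n),cv2.COLOR_RGB2BGR)); print(calibration(n))
E
```

```text
pics
{'time': 0.0, 'q': array([-1.22288789e+00,  2.64778774e-01,  1.60537344e+00,  6.53729713e-06,
        1.27371751e+00, -3.68938845e-02]), 'joint_vel': array([ 0.00024177, -0.00020878, -0.00033231,  0.0001027 , -0.00118662,
        0.0019751 ]), 'joint_torque': array([-1.99284397e-03, -5.15117526e+01, -3.67312896e+01, -2.31380800e-04,
        1.29561828e-02,  1.13192630e-05]), 'tool_pos': array([ 0.25313754, -0.62496102,  0.23794506]), 'tcp_rot': array([-3.08141525e+00, -6.00290414e-01,  5.43893844e-04]), 'wrist_force': array([-0.16903295,  0.39013237,  0.23839594]), 'torque': array([-0.03986972, -0.0439727 ,  0.06316942]), 'grip_force': 0.0, 'width': 0.9977246232565147}
{'camera_matrix': array([[519.39479904,   0.        , 320.83658979],
       [  0.        , 519.39479904, 231.6802851 ],
       [  0.        ,   0.        ,   1.        ]]), 'rvec': array([ 2.13990211,  0.6011912 , -0.27300647]), 'tvec': array([-0.46660296, -0.05535419,  1.34518231])}
{'camera_matrix': array([[581.73391671,   0.        , 311.66442982],
       [  0.        , 581.73391671, 235.72377157],
       [  0.        ,   0.        ,   1.        ]]), 'rvec': array([ 0.13315928, -2.83391086,  1.21206324]), 'tvec': array([0.53915864, 0.13368644, 1.26170563])}
```

View pics/scene0.png

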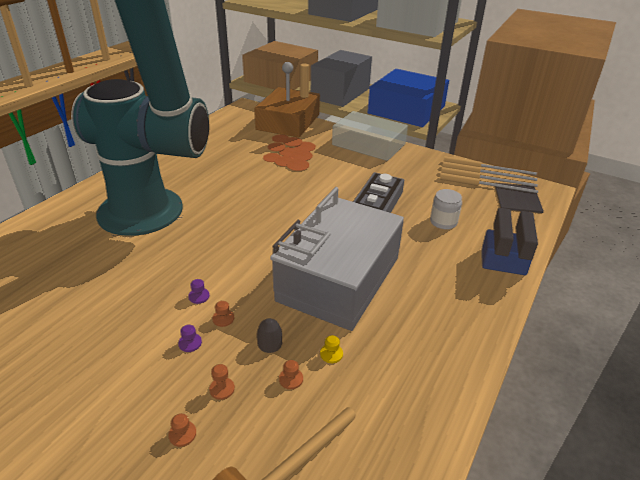

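View pics/side0.png

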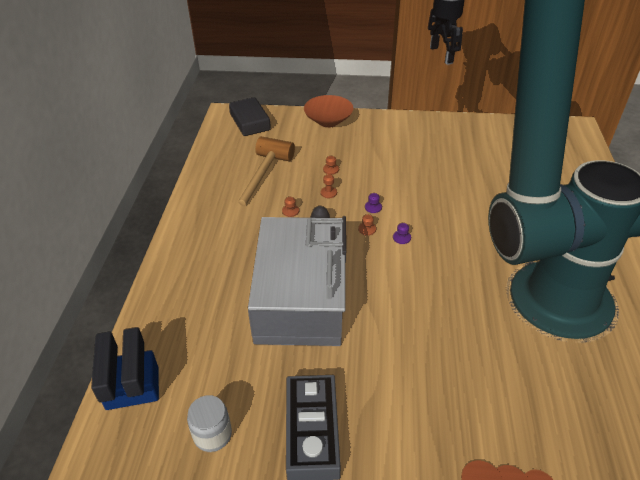

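The pictures show four copper pulls (scene pixels about (222,314), (291,374), (221,382) and (181,431)), two purple and one yellow look-alike, the stake at (270,335), the tub, and the panel. In the side view, the panel's keys are square (311,389), bar (312,416) and round (312,446).

```bash
cat > h.py <<'E'
from workcell import *
import numpy as np, cv2
from scipy.spatial.transform import Rotation as R
def P(n):
    c=calibration(n); return c["camera_matrix"],cv2.Rodrigues(c["rvec"])[0],np.asarray(c["tvec"]).reshape(3,1)
def ray(n,uv,c=None):
    K,Rm,t=c or P(n); return (-Rm.T@t).ravel(), Rm.T@np.linalg.solve(K,[*uv,1])
def onz(n,uv,z,c=None):
    o,d=ray(n,uv,c); return o+d*(z-o[2])/d[2]
def tri(uv1,uv2,n1="scene",n2="side"):
    o1,d1=ray(n1,uv1);o2,d2=ray(n2,uv2)
    s=np.linalg.lstsq(np.c_[d1,-d2],o2-o1,rcond=None)[0]
    a,b=o1+s[0]*d1,o2+s[1]*d2
    return (a+b)/2,np.linalg.norm(a-b)
def proj(n,X,c=None):
    K,Rm,t=c or P(n); x=K@(Rm@np.asarray(X,float).reshape(3,1)+t); return (x[:2]/x[2]).ravel()
def blobs(img,lo,hi,amin=60):
    m=cv2.inRange(cv2.cvtColor(img,cv2.COLOR_RGB2HSV),lo,hi)
    n,l,s,c=cv2.connectedComponentsWithStats(m)
    return [(c[i].round(1).tolist(),s[i].tolist()) for i in range(1,n) if s[i][4]>amin]
def save(img,f): cv2.imwrite("pics/"+f,cv2.cvtColor(img,cv2.COLOR_RGB2BGR))
E
python3 - <<'E'
from h import *
I={n:cv2.cvtColor(cv2.imread(f"pics/{n}0.png"),cv2.COLOR_BGR2RGB) for n in("scene","side")}
for n in I:
    print(n)
    for p in [(222,314),(291,374),(221,382)] if n=="scene" else [(290,205),(331,162),(328,188),(368,224)]: print(cv2.cvtColor(I[n],cv2.COLOR_RGB2HSV)[p[1],p[0]])
    for b in blobs(I[n],(3,150,60),(11,235,255)): print(b)
    print('white')
    for b in blobs(I[n],(0,0,190),(180,25,255),20): print(b)
a=cv2.resize(I["side"][205:350,240:360],(480,580),interpolation=3)
b=cv2.resize(I["scene"][180:330,262:412],(450,450),interpolation=3)
save(a,"c_side.png");save(cv2.resize(b,(600,600)),"c_scene.png")
E
```

```text
scene
[ 11 169 119]
[ 11 167 119]
[ 11 171 118]
([290.3, 152.5], [263, 135, 52, 36, 1163])
([222.6, 314.4], [213, 301, 21, 26, 381])
([290.9, 375.2], [279, 360, 24, 29, 475])
([221.0, 382.6], [210, 364, 24, 35, 596])
([181.6, 430.6], [169, 414, 27, 33, 622])
white
([385.2, 176.3], [380, 174, 11, 6, 49])
([379.2, 186.1], [371, 184, 17, 6, 30])
([372.4, 196.5], [368, 195, 9, 4, 26])
side
[  9 167 142]
[  9 169 151]
[  9 168 144]
[  9 169 139]
([360.9, 28.1], [324, 0, 72, 60, 3622])
([328.1, 109.5], [304, 95, 49, 32, 1146])
([329.4, 177.3], [321, 156, 18, 42, 456])
([289.9, 207.3], [282, 197, 17, 20, 236])
([367.1, 225.5], [359, 215, 17, 20, 247])
([499.0, 472.3], [462, 460, 91, 20, 1150])
white
([261.5, 307.0], [249, 307, 26, 1, 26])
([307.5, 308.0], [293, 308, 30, 1, 30])
([309.8, 391.6], [305, 388, 11, 7, 45])
([312.0, 417.9], [299, 415, 25, 6, 79])
([200.3, 441.9], [195, 437, 11, 11, 51])
([310.0, 453.4], [304, 450, 13, 6, 26])
```

View pics/c_side.png

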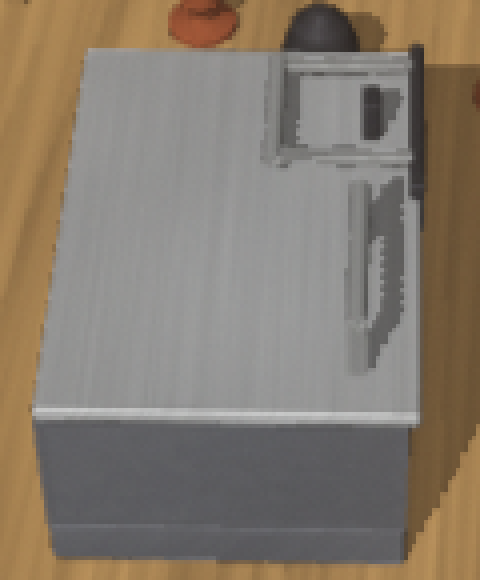

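View pics/c_scene.png

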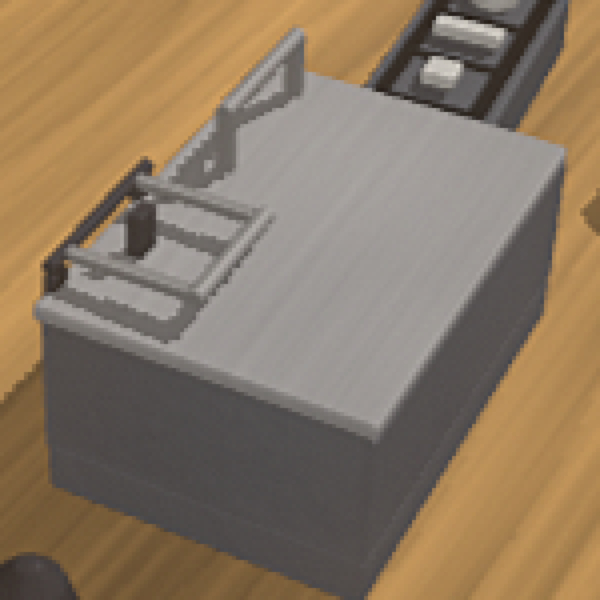

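Side crop: lid-top corners at about (88,48), (415,50), (420,414) and (33,410). Scene crop: (38,303), (378,430) and (565,148). The hasp lies over the catch at the front right, and the handle is at the front left.

```bash
python3 - <<'E'
from h import *
np.set_printoptions(precision=4,suppress=True)
f=lambda u,v:(240+u/4-.5,205+v/4-.5)
g=lambda u,v:(262+u/4-.5,180+v/4-.5)
S={"b-":f(88,48),"f-":f(415,50),"f+":f(420,414),"b+":f(33,410)}
C={"f-":g(38,303),"b-":g(378,430),"b+":g(565,148)}
for k in S: print(k,"side",onz("side",S[k],.12)[:2], "scene" , onz("scene",C[k],.12)[:2] if k in C else "", tri(C[k],S[k]) if k in C else "")
a=onz("side",f(391,112),.146);print("catch",a)
print("haspbar",tri(g(232,255),f(279,108)))
print("pulls (blob ctr)")
for c,s in [((290.9,375.2),(289.9,207.3)),((222.6,314.4),(367.1,225.5)),((221,382.6),(328,188)),((181.6,430.6),(331,164))]: print(tri(c,s))
print("keys");
for c,s in [((372.4,196.5),(309.8,391.6)),((379.2,186.1),(312,417.9)),((385.2,176.3),(312.5,447.5))]:print(tri(c,s), onz("scene",c,.059)[:2],onz("side",s,.059)[:2])
E
```

```text
b- side [ 0.6594 -0.0754] scene [ 0.6634 -0.0813] (array([ 0.661 , -0.0784,  0.1169]), np.float64(0.0019131931570001567))
f- side [ 0.4788 -0.0885] scene [ 0.479 -0.089] (array([ 0.4788, -0.0887,  0.1198]), np.float64(2.161139900901728e-05))
f+ side [0.4604 0.1683] scene  
b+ side [0.6432 0.1818] scene [0.645  0.1746] (array([0.6437, 0.1791, 0.1168]), np.float64(0.0005814246950729371))
catch [ 0.4869 -0.0101  0.146 ]
haspbar (array([ 0.5478, -0.0206,  0.1339]), np.float64(0.0018967992229739989))
pulls (blob ctr)
(array([ 0.622 , -0.2378,  0.0095]), np.float64(0.0004610708396011842))
(array([ 0.4242, -0.1854,  0.0097]), np.float64(0.00025596465931603993))
(array([ 0.5304, -0.3178,  0.0143]), np.float64(0.0014419995008564598))
(array([ 0.533 , -0.4224,  0.013 ]), np.float64(0.0037222243792634844))
keys
(array([0.5117, 0.3102, 0.0521]), np.float64(0.00232062667951525)) [0.5149 0.3   ] [0.5122 0.3148]
(array([0.5039, 0.3627, 0.0538]), np.float64(0.00082026415348702)) [0.5076 0.3548] [0.5031 0.3654]
(array([0.4969, 0.4162, 0.0546]), np.float64(0.000619308938457912)) [0.4994 0.4091] [0.4969 0.4185]
```

```bash
cat >> h.py <<'E'
np.set_printoptions(precision=4,suppress=True)
YAW=.072; TC=np.array([.564,.045,0]); TR=R.from_euler('z',YAW).as_matrix()
def tub(x,y,z): return TC*[1,1,0]+TR@np.array([x,y,z])
# down orientation with tool y along world angle a
def down(a): 
    y=np.array([np.cos(a),np.sin(a),0]);z=np.array([0,0,-1.]); return np.c_[np.cross(y,z),y,z]
def plan(a,*pts):
    """print turn to bring tool y to angle a (mod pi) then shifts (cm) through TCP points"""
    s=read_state(); Rc=R.from_rotvec(s["tcp_rot"]).as_matrix(); p=s["tool_pos"]
    c=[down(a+k*np.pi) for k in(0,1)]
    v=[R.from_matrix(Rc.T@x).as_rotvec(degrees=True) for x in c]
    i=int(np.linalg.norm(v[0])>np.linalg.norm(v[1]))
    print("t",round(s["time"],2),"p",p,"w",round(s["width"]*8.54,2),"turn deg",v[i],"q6",s["q"][5])
    for x in pts: print("shift cm",c[i].T@(np.array(x)-p)*100,"->",np.array(x)); p=np.array(x)
def circ(cx,cz,y,r,ang0,th):
    "point on circle in tub frame; angle measured from direction +x*sgn"
E
python3 - <<'E'
from h import *
I={n:cv2.cvtColor(cv2.imread(f"pics/{n}0.png"),cv2.COLOR_BGR2RGB) for n in("scene","side")}
for nm,lo,hi in(("purple",(130,100,40),(160,255,255)),("yellow",(22,200,100),(32,255,255))):
    for n in I: print(nm,n,[(b[0],onz(n,b[0],.018)[:2].round(3)) for b in blobs(I[n],lo,hi)])
print("stake foot",onz("scene",(270,346),0.01),"side",onz("side",(320,213),.06))
b=tub(-.019,-.065,0)
plan(YAW,[b[0],b[1],.22],[b[0],b[1],.131])
E
```

```text
purple scene [([198.0, 291.9], array([ 0.345, -0.168])), ([189.1, 338.9], array([ 0.417, -0.274]))]
purple side [([373.2, 203.7], array([ 0.412, -0.259])), ([402.1, 234.1], array([ 0.34 , -0.153]))]
yellow scene [([331.4, 349.9], array([ 0.658, -0.156]))]
yellow side []
stake foot [ 0.552  -0.2026  0.01  ] side [ 0.5379 -0.1653  0.06  ]
t 0.1 p [ 0.2532 -0.625   0.238 ] w 8.56 turn deg [ -0.1037  -0.0829 -72.0774] q6 -0.03688555636264215
shift cm [58.0885 33.9228  1.8032] -> [ 0.5497 -0.0212  0.22  ]
shift cm [0.  0.  8.9] -> [ 0.5497 -0.0212  0.131 ]
```

Request:
{"api": "move_arm", "payload": {"series": [8,0,0,0,0,0,-10.3,8,0,0,0,0,0,-10.3,8,0,0,0,0,0,-10.3,8,0,0,0,0,0,-10.3], "grip_force": 30}}

```text
time: 0.6
tool_pos: [0.2532, -0.6253, 0.2385]
tcp_rot: [-2.669, -1.655, -0.0]
wrist_force: [-0.5, -0.8, -0.5]
width: 0.94
grip_force: 0.0
```

Request:
{"api": "move_arm", "payload": {"series": [5,0,0,0,0,0,-10.3,4,0,0,0,0,0,-10.3,3,0,0,0,0,0,-10.3]}}

```text
time: 0.98
tool_pos: [0.2532, -0.6253, 0.2385]
tcp_rot: [-2.132, -2.306, -0.001]
wrist_force: [-0.2, -0.5, -0.2]
width: 0.348
grip_force: 0.0
```

Request:
{"api": "move_arm", "payload": {"series": [3,4.8,2.8,0,0,0,0,3,4.8,2.8,0,0,0,0,3,4.8,2.8,0,0,0,0,3,4.8,2.8,0,0,0,0,3,4.8,2.8,0,0,0,0]}}

```text
time: 1.6
tool_pos: [0.3759, -0.3743, 0.2388]
tcp_rot: [-2.14, -2.3, -0.0]
wrist_force: [-0.0, -0.0, -0.1]
width: 0.352
grip_force: 0.0
```

Request:
{"api": "move_arm", "payload": {"series": [3,4.8,2.8,0,0,0,0,3,4.8,2.8,0,0,0,0,3,4.8,2.8,0,0,0,0,3,4.8,2.8,0,0,0,0,3,4.8,2.8,0,0,0,0]}}

```text
time: 2.22
tool_pos: [0.4982, -0.1248, 0.239]
tcp_rot: [-2.14, -2.3, 0.0]
wrist_force: [0.7, -0.9, 0.5]
width: 0.349
grip_force: 0.0
```

```bash
python3 - <<'E'
from h import *
b=tub(-.019,-.065,0)
plan(YAW,[b[0],b[1],.22],[b[0],b[1],.131])
save(read_camera("wrist"),"w1.png")
c=P("wrist");print("cam",(-c[1].T@c[2]).ravel())
E
```

```text
t 2.23 p [ 0.4982 -0.1248  0.239 ] w 2.98 turn deg [-0.0122 -0.0005  0.0209] q6 -0.36635248318556646
shift cm [9.9674 5.8871 1.8984] -> [ 0.5497 -0.0212  0.22  ]
shift cm [0.  0.  8.9] -> [ 0.5497 -0.0212  0.131 ]
cam [ 0.4943 -0.0422  0.3737]
```

View pics/w1.png

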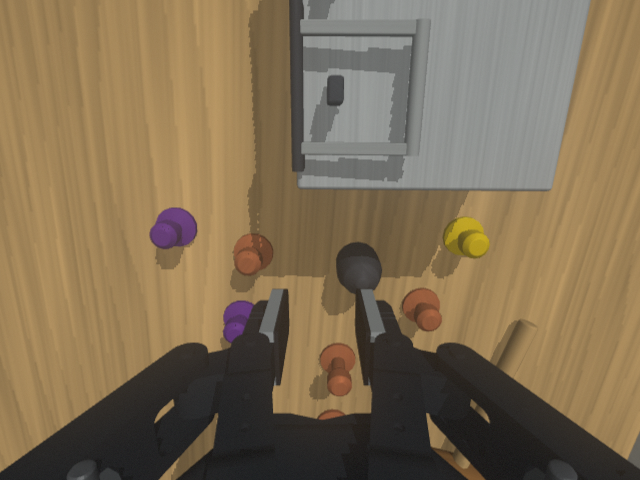

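The wrist view shows the hasp loop (bar centre about (419,87), catch top about (336,90)), the lid edge from (300,186) to (551,189), and copper feet at (254,251), (421,307) and (338,360).

```bash
python3 - <<'E'
from h import *
for n,uv,z in [("haspbar",(419,87),.134),("catch",(336,90),.146),("corner f-",(300,186),.12),("corner b-",(551,189),.12),
 ("pA",(254,251),.006),("pB",(421,307),.006),("pC",(338,359),.006),("purple",(176,225),.006),("purp2",(243,318),.006),("yellow",(463,234),.006),("stake",(358,258),.063)]: 
    p=onz("wrist",uv,z); print(n,p,"tub",TR.T@(p-TC))
E
```

```text
haspbar [ 0.5541 -0.0122  0.134 ] tub [-0.014  -0.0563  0.134 ]
catch [ 0.5018 -0.019   0.146 ] tub [-0.0667 -0.0594  0.146 ]
corner f- [ 0.4823 -0.0822  0.12  ] tub [-0.0907 -0.121   0.12  ]
corner b- [ 0.6637 -0.0709  0.12  ] tub [ 0.0911 -0.1227  0.12  ]
pA [ 0.4302 -0.1757  0.006 ] tub [-0.1493 -0.2105  0.006 ]
pB [ 0.6254 -0.2305  0.006 ] tub [ 0.0414 -0.2792  0.006 ]
pC [ 0.5352 -0.3083  0.006 ] tub [-0.0542 -0.3503  0.006 ]
purple [ 0.3457 -0.1521  0.006 ] tub [-0.2319 -0.1809  0.006 ]
purp2 [ 0.4188 -0.2601  0.006 ] tub [-0.1668 -0.2939  0.006 ]
yellow [ 0.6571 -0.1392  0.006 ] tub [ 0.0796 -0.1905  0.006 ]
stake [ 0.5378 -0.1548  0.063 ] tub [-0.0405 -0.1974  0.063 ]
```

The wrist offset (about +4, +9 mm) lies along the direction of travel. The arm was still settling when the calibration was read, so I trust the fixed-camera fit. Moving on to the hasp.

```bash
python3 - <<'E'
from h import *
b=tub(-.019,-.065,0)
plan(YAW,[b[0],b[1],.22],[b[0],b[1],.131])
c=P("wrist")
for n,uv,z in [("haspbar",(419,87),.134)]: print(TR.T@(onz("wrist",uv,z)-TC))
save(read_camera("wrist"),"w2.png")
I=cv2.imread("pics/w2.png");print(P("wrist")[2].ravel()-c[2].ravel())
E
```

```text
t 2.27 p [ 0.5006 -0.1192  0.239 ] w 2.96 turn deg [ 0.1402 -0.2979  0.1805] q6 -0.3629915835600655
shift cm [9.4164 5.6075 1.904 ] -> [ 0.5497 -0.0212  0.22  ]
shift cm [0.  0.  8.9] -> [ 0.5497 -0.0212  0.131 ]
[-0.014  -0.0563  0.134 ]
[ 0.0024 -0.0048 -0.0011]
```

Request:
{"api": "move_arm", "payload": {"series": [3,5,3,0.9,0,0,0,3,5,3,0.9,0,0,0,3,0,0,0,0,0,0,3,0,0,3,0,0,0,3,0,0,0,0,0,0]}}

```text
time: 2.95
tool_pos: [0.5479, -0.0235, 0.1886]
tcp_rot: [-2.137, -2.296, 0.007]
wrist_force: [-0.2, -0.5, 1.1]
width: 0.35
grip_force: 0.0
```

```bash
python3 - <<'E'
from h import *
import time
b=tub(-.019,-.065,0)
plan(YAW,[b[0],b[1],.19],[b[0],b[1],.131])
I=read_camera("wrist");save(I,"w3.png");c=P("wrist")
for q in [(-.019,-.065,.134),(-.070,-.065,.146),(-.096,-.13,.12),(.09,-.13,.12)]:
    u=proj("wrist",tub(*q),c); print(u); cv2.circle(I,tuple(int(x) for x in u.round()),4,(255,0,0),1)
save(I,"w3a.png")
E
```

```text
t 2.95 p [ 0.5479 -0.0235  0.1886] w 2.99 turn deg [-0.3567 -0.0228 -0.0101] q6 -0.15944533583160417
shift cm [ 0.2146  0.2017 -0.1403] -> [ 0.5497 -0.0212  0.19  ]
shift cm [0.  0.  5.9] -> [ 0.5497 -0.0212  0.131 ]
[323.8568 263.9031]
[230.9417 271.9751]
[209.6712 345.9652]
[485.6722 346.2285]
```

View pics/w3a.png

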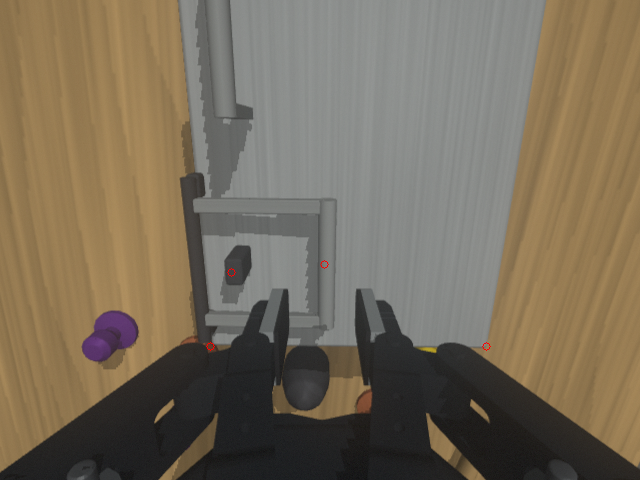

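The projected model points land within about 3 px of the bar, catch and corner. The bar lies midway between the fingers, so I lower and grip.

Request:
{"api": "move_arm", "payload": {"series": [3,0.1,0.2,2.8,0,0,0,3,0,0,2.9,0,0,0,3,0,0,0,0,0,0,0.6,0,0,0,0,0,0,0.6,0,0,0,0,0,0], "grip_force": 30}}

```text
time: 3.62
tool_pos: [0.5502, -0.0223, 0.135]
tcp_rot: [-2.138, -2.298, 0.006]
wrist_force: [-5.8, -1.9, 0.9]
width: 0.098
grip_force: 30.2
```

Request:
{"api": "move_arm", "payload": {"series": [0.6,0,0,0,0,0,0,0.6,0,0,0,0,0,0,0.6,0,0,0,0,0,0]}}

```text
time: 4.0
tool_pos: [0.5502, -0.0223, 0.135]
tcp_rot: [-2.138, -2.298, 0.006]
wrist_force: [-6.3, -1.9, 0.4]
width: 0.098
grip_force: 30.2
```

```bash
python3 - <<'E'
from h import *
plan(YAW); print(read_state()["wrist_force"],read_state()["grip_force"])
d=[]
p0=np.array([.075,0])
for t in np.radians(np.arange(12,133,12)):
    p=.075*np.array([np.cos(t),np.sin(t)]); print(np.degrees(t).round(),"tool y,z cm",((p-p0)*[100,-100])); p0=p
E
```

```text
t 4.0 p [ 0.5502 -0.0223  0.135 ] w 0.83 turn deg [-0.2722  0.0446  0.0204] q6 -0.15620812018166086
[-6.2503 -1.9125  0.442 ] 30.194636285305023
12.0 tool y,z cm [-0.1639 -1.5593]
24.0 tool y,z cm [-0.4845 -1.4912]
36.0 tool y,z cm [-0.784  -1.3579]
48.0 tool y,z cm [-1.0491 -1.1652]
60.0 tool y,z cm [-1.2685 -0.9216]
72.0 tool y,z cm [-1.4324 -0.6377]
84.0 tool y,z cm [-1.5337 -0.326 ]
96.0 tool y,z cm [-1.5679 -0.    ]
108.0 tool y,z cm [-1.5337  0.326 ]
120.0 tool y,z cm [-1.4324  0.6377]
132.0 tool y,z cm [-1.2685  0.9216]
```

Request:
{"api": "move_arm", "payload": {"series": [0.6,0,-0.2,-1.6,0,0,0,0.6,0,-0.5,-1.5,0,0,0,0.6,0,-0.8,-1.3,0,0,0,0.6,0,-1,-1.2,0,0,0,0.6,0,-1.3,-0.9,0,0,0]}}

```text
time: 4.62
tool_pos: [0.5163, -0.0244, 0.2018]
tcp_rot: [2.136, 2.297, 0.006]
wrist_force: [4.1, -1.4, -2.9]
width: 0.099
grip_force: 29.1
```

Request:
{"api": "move_arm", "payload": {"series": [0.6,0,-1.4,-0.6,0,0,0,0.6,0,-1.5,-0.3,0,0,0,0.6,0,-1.6,0,0,0,0,0.6,0,-1.5,0.3,0,0,0,0.6,0,-1.4,0.6,0,0,0]}}

```text
time: 5.25
tool_pos: [0.4439, -0.0291, 0.2058]
tcp_rot: [2.134, 2.295, 0.012]
wrist_force: [-3.9, 0.8, 14.5]
width: 0.096
grip_force: 34.5
```

Request:
{"api": "move_arm", "payload": {"series": [0.6,0,-0.7,0.4,0,0,0,0.6,0,0,0,0,0,0,0.6,0,0,0,0,0,0]}}

```text
time: 5.62
tool_pos: [0.4334, -0.0298, 0.1988]
tcp_rot: [2.139, 2.3, 0.002]
wrist_force: [-7.8, -0.7, 12.7]
width: 0.095
grip_force: 31.4
```

```bash
python3 - <<'E'
from h import *
plan(YAW); p=read_state()["tool_pos"]; h=tub(-.094,-.065,.134); d=TR.T@(p-h)+[0,0,.011-.011]; print(d,np.arctan2(d[2],d[0]))
save(read_camera("scene")[150:330,240:440],"s1.png");I=cv2.imread("pics/s1.png");cv2.imwrite("pics/s1.png",cv2.resize(I,None,fx=3,fy=3))
E
```

```text
t 5.62 p [ 0.4334 -0.0298  0.1988] w 0.81 turn deg [ 0.0779 -0.0096  0.0331] q6 -0.19900043697461808
[-0.0417 -0.0002  0.0648] 2.142230285713927
```

View pics/s1.png

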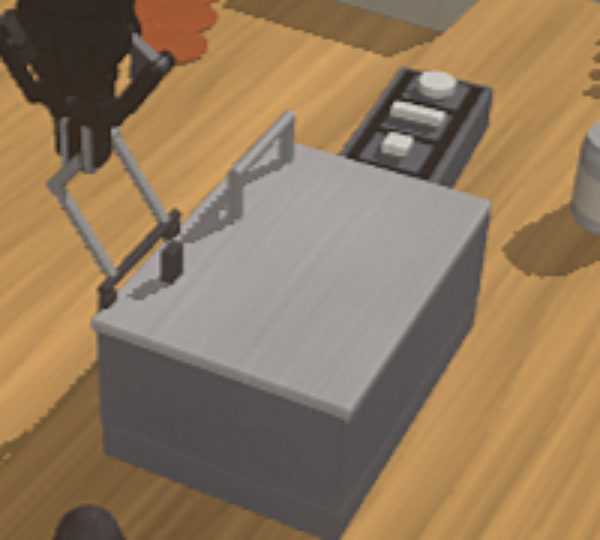

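The hasp now leans out in front at about 2.1 rad and the lid is still shut. I release it and go to the handle.

```bash
python3 - <<'E'
from h import *
b=tub(-.065,.06,0)
p=read_state()["tool_pos"]
plan(YAW,[p[0],p[1],.255],[b[0],b[1],.255],[b[0],b[1],.153])
def pos(t): a=np.arctan2(.048,.155)+t; return .1623*np.array([-np.cos(a),np.sin(a)])
p0=pos(0)
for t in np.linspace(0,1.6,19)[1:]:
    p=pos(t); print(round(t,2),((p-p0)*[100,-100]).round(2)); p0=p
E
```

```text
t 5.67 p [ 0.4334 -0.0297  0.1988] w 0.86 turn deg [ 0.073  -0.0099  0.0333] q6 -0.19896051951206473
shift cm [ 0.      0.     -5.6158] -> [ 0.4334 -0.0297  0.255 ]
shift cm [12.5156  7.0647  0.    ] -> [0.4949 0.1002 0.255 ]
shift cm [ 0.   0.  10.2] -> [0.4949 0.1002 0.153 ]
0.09 [ 0.49 -1.36]
0.18 [ 0.61 -1.31]
0.27 [ 0.72 -1.25]
0.36 [ 0.83 -1.18]
0.44 [ 0.93 -1.1 ]
0.53 [ 1.02 -1.02]
0.62 [ 1.11 -0.92]
0.71 [ 1.19 -0.82]
0.8 [ 1.26 -0.71]
0.89 [ 1.31 -0.6 ]
0.98 [ 1.36 -0.48]
1.07 [ 1.4  -0.35]
1.16 [ 1.42 -0.23]
1.24 [ 1.44 -0.1 ]
1.33 [1.44 0.03]
1.42 [1.43 0.15]
1.51 [1.41 0.28]
1.6 [1.38 0.41]
```

Request:
{"api": "move_arm", "payload": {"series": [3,0,0,0,0,0,0,3,0,0,0,0,0,0,3,0,0,-2.8,0,0,0,3,0,0,-2.8,0,0,0,3,0,0,0,0,0,0]}}

```text
time: 6.3
tool_pos: [0.4355, -0.03, 0.2539]
tcp_rot: [2.137, 2.297, 0.006]
wrist_force: [0.2, 0.1, -0.2]
width: 0.348
grip_force: 0.0
```

Request:
{"api": "move_arm", "payload": {"series": [3,4.2,2.3,0,0,0,0,3,4.2,2.3,0,0,0,0,3,4.2,2.4,0,0,0,0,3,0,0,0,0,0,0,3,0,0,0,0,0,0]}}

```text
time: 6.92
tool_pos: [0.4936, 0.1005, 0.25]
tcp_rot: [-2.138, -2.3, 0.004]
wrist_force: [-0.4, -0.1, 0.5]
width: 0.349
grip_force: 0.0
```

```bash
python3 - <<'E'
from h import *
b=tub(-.065,.06,0)
plan(YAW,[b[0],b[1],.153])
I=read_camera("wrist");c=P("wrist")
for y in(.015,.06,.105):
    u=proj("wrist",tub(-.065,y,.158),c); cv2.circle(I,tuple(int(x) for x in u.round()),4,(255,0,0),1)
save(I,"w4.png")
E
```

```text
t 6.92 p [0.4936 0.1005 0.25  ] w 2.98 turn deg [-0.1435  0.0335  0.0731] q6 0.07853931389019601
shift cm [-0.043   0.1253  9.6954] -> [0.4949 0.1002 0.153 ]
```

View pics/w4.png

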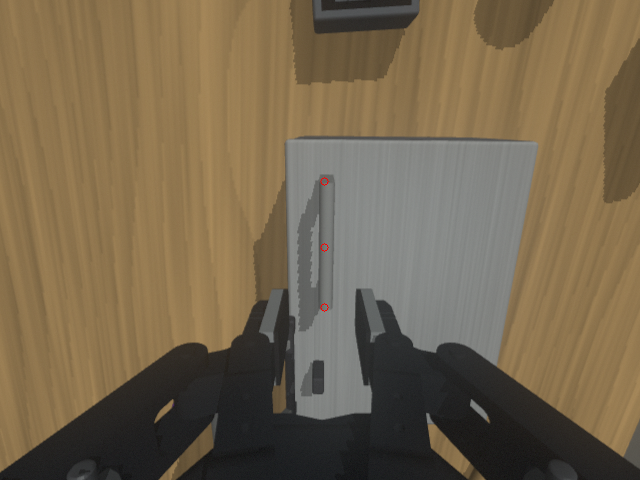

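The handle runs through the marked points at (325,180–308), so I lower, grip and swing the lid up.

Request:
{"api": "move_arm", "payload": {"series": [3,0,0.2,3.3,0,0,0,3,0,0,3.3,0,0,0,3,0,0,3.2,0,0,0,3,0,0,0,0,0,0,0.5,0,0,0,0,0,0], "grip_force": 45}}

```text
time: 7.6
tool_pos: [0.4969, 0.1002, 0.1544]
tcp_rot: [2.14, 2.299, 0.001]
wrist_force: [0.3, -0.6, 0.1]
width: 0.149
grip_force: 0.0
```

Request:
{"api": "move_arm", "payload": {"series": [0.5,0,0,0,0,0,0,0.5,0,0,0,0,0,0,0.5,0,0,0,0,0,0]}}

```text
time: 7.98
tool_pos: [0.4962, 0.1002, 0.1546]
tcp_rot: [2.139, 2.3, -0.001]
wrist_force: [-4.3, -2.6, 3.4]
width: 0.098
grip_force: 44.1
```

Request:
{"api": "move_arm", "payload": {"series": [0.5,0,0.5,-1.4,0,0,0,0.5,0,0.6,-1.3,0,0,0,0.5,0,0.7,-1.2,0,0,0,0.5,0,0.8,-1.2,0,0,0,0.5,0,0.9,-1.1,0,0,0]}}

```text
time: 8.6
tool_pos: [0.5296, 0.1024, 0.2159]
tcp_rot: [-2.138, -2.299, 0.008]
wrist_force: [-7.7, -6.0, 0.1]
width: 0.091
grip_force: 43.9
```

```bash
cat >> h.py <<'E'
def lidang(gz=0.0):
    p=read_state()["tool_pos"]; d=TR.T@(p-tub(.09,.06,.110))
    print("lid est",np.arctan2(d[2]+gz,-d[0])-np.arctan2(.048,.155),"r",np.hypot(d[0],d[2]+gz),"f",read_state()["wrist_force"])
E
python3 - <<'E'
from h import *
plan(YAW);lidang(.005)
E
```

```text
t 8.6 p [0.5296 0.1024 0.2159] w 0.78 turn deg [-0.3135  0.0959  0.031 ] q6 0.0736449859286683
lid est 0.44472142984727797 r 0.16352648099998487 f [-7.7466 -5.9522  0.1463]
```

Following the arc well. Continuing.

Request:
{"api": "move_arm", "payload": {"series": [0.5,0,1,-1,0,0,0,0.5,0,1.1,-0.9,0,0,0,0.5,0,1.2,-0.8,0,0,0,0.5,0,1.3,-0.7,0,0,0,0.5,0,1.3,-0.6,0,0,0]}}

```text
time: 9.22
tool_pos: [0.5899, 0.1064, 0.2598]
tcp_rot: [2.139, 2.299, -0.003]
wrist_force: [-8.6, -4.9, 8.0]
width: 0.091
grip_force: 45.6
```

Request:
{"api": "move_arm", "payload": {"series": [0.5,0,1.3,-0.5,0,0,0,0.5,0,1.4,-0.4,0,0,0,0.5,0,1.4,-0.2,0,0,0,0.5,0,1.5,-0.1,0,0,0,0.5,0,1.4,0,0,0,0]}}

```text
time: 9.85
tool_pos: [0.6618, 0.1113, 0.272]
tcp_rot: [2.137, 2.297, 0.002]
wrist_force: [-4.3, -6.1, 5.3]
width: 0.092
grip_force: 46.0
```

Request:
{"api": "move_arm", "payload": {"series": [0.5,0,1.4,0.2,0,0,0,0.5,0,1.4,0.3,0,0,0,0.5,0,0.7,0.2,0,0,0,0.5,0,0,0,0,0,0,0.5,0,0,0,0,0,0]}}

```text
time: 10.48
tool_pos: [0.6981, 0.1137, 0.2642]
tcp_rot: [2.136, 2.294, 0.006]
wrist_force: [2.2, -5.3, 2.4]
width: 0.09
grip_force: 46.9
```

```bash
python3 - <<'E'
from h import *
plan(YAW);lidang(.005)
I=read_camera("scene");save(I[100:400,140:540],"s2.png")
E
```

```text
t 10.47 p [0.6981 0.1137 0.2642] w 0.77 turn deg [ 0.4358  0.1329 -0.0263] q6 0.05670980511713993
lid est 1.5673390703683128 r 0.1664693889591776 f [ 2.2378 -5.3317  2.3987]
```

View pics/s2.png

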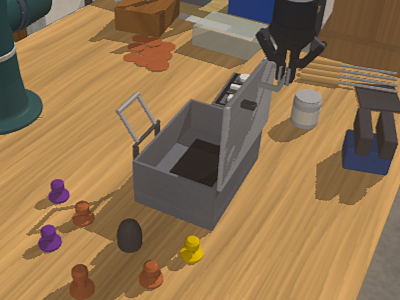

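The lid stands upright at about 1.56 rad with the hasp leaning out, and the four copper pulls are unmoved. I release, rise and re-measure the pulls.

Request:
{"api": "move_arm", "payload": {"series": [2.2,0,0,0,0,0,0,2.2,0,0,0,0,0,0,2.2,0,0,-3.5,0,0,0,2.2,0,0,-3.5,0,0,0,2.2,0,0,-3.5,0,0,0]}}

```text
time: 11.15
tool_pos: [0.695, 0.1159, 0.3667]
tcp_rot: [-2.139, -2.301, -0.001]
wrist_force: [-0.1, 0.4, -0.9]
width: 0.256
grip_force: 0.0
```

```bash
cat >> h.py <<'E'
def pulls():
    out={}
    for n,amin in (("scene",250),("side",150)):
        I=read_camera(n)
        bs=blobs(I,(3,150,60),(11,235,255),amin)
        out[n]=[(b[0],onz(n,b[0],.012)[:2].round(3).tolist(),b[1][4]) for b in bs]
        out[n]=[o for o in out[n] if .35<o[1][0]<.95 and -.6<o[1][1]<.2]
        print(n); [print("  ",o) for o in out[n]]
    for a in out["scene"]:
        for b in out["side"]:
            X,e=tri(a[0],b[0])
            if np.hypot(*(np.array(a[1])-b[1]))<.03: print(a[1],"tri",X,round(e,4))
E
python3 - <<'E'
from h import *
pulls()
plan(YAW,[.622,-.237,.33],[.622,-.237,.10],[.622,-.237,.023])
E
```

```text
scene
   ([222.6, 314.5], [0.426, -0.187], 379)
   ([290.8, 375.2], [0.623, -0.239], 489)
   ([220.7, 382.9], [0.528, -0.317], 591)
   ([181.4, 430.9], [0.535, -0.422], 629)
side
   ([329.4, 177.6], [0.531, -0.364], 444)
   ([289.9, 207.3], [0.621, -0.235], 236)
[0.623, -0.239] tri [ 0.6219 -0.2379  0.0095] 0.0003
t 11.25 p [0.697  0.1161 0.3721] w 2.22 turn deg [ 0.5902 -0.0681  0.0585] q6 0.0565242820658243
shift cm [-34.6835 -10.0236   4.2077] -> [ 0.622 -0.237  0.33 ]
shift cm [ 0.  0. 23.] -> [ 0.622 -0.237  0.1  ]
shift cm [0.  0.  7.7] -> [ 0.622 -0.237  0.023]
```

Request:
{"api": "move_arm", "payload": {"series": [5,-5.8,-1.7,0,0,0,0,5,-5.8,-1.7,0,0,0,0,5,-5.8,-1.7,0,0,0,0,5,-5.8,-1.7,0,0,0,0,5,-5.8,-1.6,0,0,0,0]}}

```text
time: 11.88
tool_pos: [0.6315, -0.1813, 0.3646]
tcp_rot: [-2.138, -2.301, -0.001]
wrist_force: [1.0, -0.2, 0.3]
width: 0.584
grip_force: 0.0
```

Request:
{"api": "move_arm", "payload": {"series": [5,-5.7,-1.6,2,0,0,0,5,0,0,5,0,0,0,5,0,0,6,0,0,0,5,0,0,6,0,0,0,5,0,0,5,0,0,0]}}

```text
time: 12.5
tool_pos: [0.6191, -0.2373, 0.1219]
tcp_rot: [-2.138, -2.299, 0.001]
wrist_force: [-0.6, 0.8, -0.0]
width: 0.585
grip_force: 0.0
```

Request:
{"api": "move_arm", "payload": {"series": [5,0,0,0,0,0,0,5,0,0,0,0,0,0]}}

```text
time: 12.75
tool_pos: [0.6215, -0.2383, 0.127]
tcp_rot: [2.138, 2.299, 0.001]
wrist_force: [0.5, -0.1, 0.2]
width: 0.586
grip_force: 0.0
```

```bash
python3 - <<'E'
from h import *
c=P("wrist");plan(YAW,[.622,-.237,.021])
I=read_camera("wrist");save(I,"w5.png")
for b in blobs(I,(3,150,40),(13,240,255),200): print(b,onz("wrist",b[0],.03,c),onz("wrist",b[0],.012,c))
print(proj("wrist",[.622,-.237,.03],c),proj("wrist",[.622,-.237,.006],c))
E
```

```text
t 12.75 p [ 0.6215 -0.2383  0.127 ] w 5.01 turn deg [0.1155 0.0499 0.0349] q6 -0.47638625729068906
shift cm [ 0.1301  0.0607 10.5977] -> [ 0.622 -0.237  0.021]
([15.3, 144.5], [0, 130, 33, 32, 522]) [ 0.423 -0.185  0.03 ] [ 0.408  -0.1869  0.012 ]
([335.6, 220.2], [317, 206, 34, 41, 454]) [ 0.6297 -0.2198  0.03  ] [ 0.6308 -0.2244  0.012 ]
([326.7, 242.0], [311, 226, 32, 36, 485]) [ 0.6248 -0.2358  0.03  ] [ 0.6256 -0.2416  0.012 ]
([204.6, 307.7], [180, 296, 46, 27, 523]) [ 0.5393 -0.2928  0.03  ] [ 0.5333 -0.3031  0.012 ]
([183.7, 345.5], [169, 335, 32, 22, 407]) [ 0.5225 -0.3263  0.03  ] [ 0.5152 -0.3392  0.012 ]
[322.4733 243.4152] [322.3349 233.433 ]
```

View pics/w5.png

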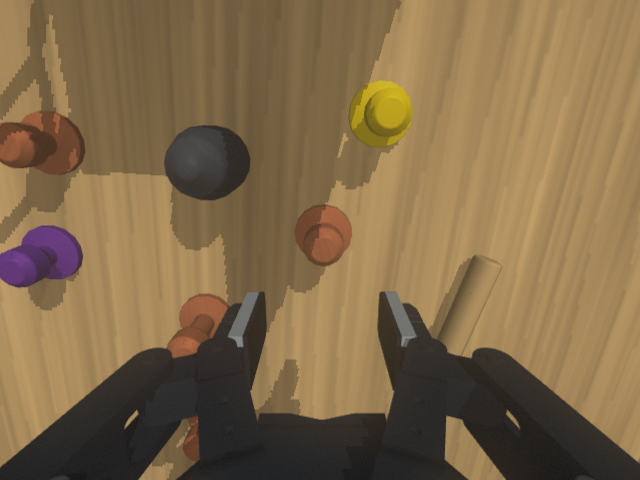

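The head of the pull is at (324,244) and its foot at (323,234), as predicted and centred between the fingers. Descending to grip.

Request:
{"api": "move_arm", "payload": {"series": [5,0.1,0.1,5,0,0,0,5,0,0,3.5,0,0,0,5,0,0,2.1,0,0,0,5,0,0,0,0,0,0,2,0,0,0,0,0,0], "grip_force": 50}}

```text
time: 13.42
tool_pos: [0.6231, -0.2378, 0.0217]
tcp_rot: [2.137, 2.298, 0.002]
wrist_force: [-0.5, -0.2, -0.5]
width: 0.384
grip_force: 0.0
```

Request:
{"api": "move_arm", "payload": {"series": [2,0,0,0,0,0,0,2,0,0,0,0,0,0,2,0,0,-3,0,0,0,2,0,0,-5,0,0,0,2,0,0,-5,0,0,0]}}

```text
time: 14.05
tool_pos: [0.6207, -0.2368, 0.1504]
tcp_rot: [-2.139, -2.3, 0.0]
wrist_force: [1.0, 0.2, 0.5]
width: 0.301
grip_force: 49.5
```

Request:
{"api": "move_arm", "payload": {"series": [2,0,0,-5,0,0,0,2,0,0,-4,0,0,0,2,0,0,0,0,0,0]}}

```text
time: 14.42
tool_pos: [0.6238, -0.2381, 0.2453]
tcp_rot: [2.133, 2.294, 0.005]
wrist_force: [-0.2, 0.7, 0.1]
width: 0.304
grip_force: 49.5
```

```bash
python3 - <<'E'
from h import *
b=tub(-.005,.085,0);plan(YAW,[b[0],b[1],.24],[b[0],b[1],.075])
b=tub(-.005,.028,0);print(b,tub(-.005,-.03,0),tub(-.005,-.09,0))
E
```

```text
t 14.43 p [ 0.6238 -0.2381  0.2453] w 2.6 turn deg [0.507  0.2576 0.0205] q6 -0.47432395428496316
shift cm [37.1661 -4.4257  0.5254] -> [0.5529 0.1294 0.24  ]
shift cm [ 0.   0.  16.5] -> [0.5529 0.1294 0.075 ]
[0.557  0.0726 0.    ] [0.5612 0.0147 0.    ] [ 0.5655 -0.0451  0.    ]
```

Request:
{"api": "move_arm", "payload": {"series": [2,6,-0.7,0,0,0,0,2,6,-0.7,0,0,0,0,2,6,-0.7,0,0,0,0,2,6,-0.7,0,0,0,0,2,6,-0.7,0,0,0,0]}}

```text
time: 15.05
tool_pos: [0.563, 0.0613, 0.2375]
tcp_rot: [-2.139, -2.299, 0.002]
wrist_force: [0.4, 0.2, -0.1]
width: 0.3
grip_force: 49.5
```

Request:
{"api": "move_arm", "payload": {"series": [2,6,-0.7,0,0,0,0,2,1.2,-0.2,0,0,0,0,2,0,0,6,0,0,0,2,0,0,6,0,0,0,2,0,0,5.5,0,0,0]}}

```text
time: 15.68
tool_pos: [0.5493, 0.1297, 0.0614]
tcp_rot: [-2.14, -2.3, 0.003]
wrist_force: [0.6, -0.0, -1.8]
width: 0.304
grip_force: 49.5
```

Request:
{"api": "move_arm", "payload": {"series": [2,0,0,0,0,0,0,4.5,0,0,0,0,0,0,4.5,0,0,0,0,0,0,4.5,0,0,-6,0,0,0,4.5,0,0,-6,0,0,0]}}

```text
time: 16.3
tool_pos: [0.5503, 0.1307, 0.1866]
tcp_rot: [2.139, 2.3, 0.001]
wrist_force: [0.4, 0.2, -0.3]
width: 0.53
grip_force: 0.0
```

Request:
{"api": "move_arm", "payload": {"series": [5,0,0,-6,0,0,0,5,0,0,-3,0,0,0,5,0,0,0,0,0,0]}}

```text
time: 16.68
tool_pos: [0.5529, 0.1312, 0.2804]
tcp_rot: [2.135, 2.296, 0.013]
wrist_force: [0.2, -0.1, -0.1]
width: 0.585
grip_force: 0.0
```

```bash
python3 - <<'E'
from h import *
pulls()
plan(YAW,[.424,-.186,.26],[.424,-.186,.10],[.424,-.186,.021])
plan(YAW,[.530,-.317,.26],[.530,-.317,.035])
E
```

```text
scene
   ([351.9, 238.5], [0.527, 0.173], 267)
   ([222.6, 314.5], [0.426, -0.187], 378)
   ([220.9, 382.7], [0.528, -0.317], 608)
   ([181.6, 430.6], [0.534, -0.422], 633)
side
   ([329.9, 170.1], [0.532, -0.397], 303)
[0.534, -0.422] tri [ 0.531  -0.4161 -0.0003] 0.0063
t 16.77 p [0.5504 0.1307 0.275 ] w 5.0 turn deg [ 0.0905 -0.0056  0.0244] q6 0.11684654291786195
shift cm [-30.683  -14.8826   1.5047] -> [ 0.424 -0.186  0.26 ]
shift cm [ 0.  0. 16.] -> [ 0.424 -0.186  0.1  ]
shift cm [0.  0.  7.9] -> [ 0.424 -0.186  0.021]
t 16.77 p [0.5504 0.1307 0.275 ] w 5.0 turn deg [ 0.0905 -0.0056  0.0244] q6 0.11684654291786195
shift cm [-44.5116  -5.2525   1.5047] -> [ 0.53  -0.317  0.26 ]
shift cm [ 0.   0.  22.5] -> [ 0.53  -0.317  0.035]
```

Pull B is in the tub. Next is pull A.

Request:
{"api": "move_arm", "payload": {"series": [5,-5.1,-2.5,0,0,0,0,5,-5.1,-2.5,0,0,0,0,5,-5.1,-2.5,0,0,0,0,5,-5.1,-2.5,0,0,0,0,5,-5.1,-2.5,0,0,0,0]}}

```text
time: 17.4
tool_pos: [0.4421, -0.1336, 0.2721]
tcp_rot: [-2.137, -2.299, 0.002]
wrist_force: [1.1, 0.2, 0.3]
width: 0.586
grip_force: 0.0
```

Request:
{"api": "move_arm", "payload": {"series": [5,-5.2,-2.4,0,0,0,0,5,0,0,5,0,0,0,5,0,0,5,0,0,0,5,0,0,5,0,0,0,5,0,0,0,0,0,0]}}

```text
time: 18.02
tool_pos: [0.4186, -0.1836, 0.1185]
tcp_rot: [-2.131, -2.291, 0.006]
wrist_force: [-0.9, 0.5, 0.2]
width: 0.591
grip_force: 0.0
```

Request:
{"api": "move_arm", "payload": {"series": [5,0,0,0,0,0,0,5,0,0,0,0,0,0]}}

```text
time: 18.27
tool_pos: [0.4258, -0.1869, 0.1267]
tcp_rot: [2.137, 2.298, 0.002]
wrist_force: [0.8, 0.2, 0.2]
width: 0.584
grip_force: 0.0
```

```bash
cat >> h.py <<'E'
def wcheck(x,y,zt,zc=.012):
    "wrist look: blob whose centroid (head+foot merged) lies nearest the expected place, then plan"
    c=P("wrist"); I=read_camera("wrist")
    m=cv2.inRange(cv2.cvtColor(I,cv2.COLOR_RGB2HSV),(2,130,40),(13,245,255)); m=cv2.morphologyEx(m,cv2.MORPH_CLOSE,np.ones((7,7)))
    n,l,s,cc=cv2.connectedComponentsWithStats(m)
    for i in range(1,n):
        if s[i][4]>400: print(s[i],onz("wrist",cc[i],zc,c)[:2])
    print("exp px foot/head",proj("wrist",[x,y,.006],c),proj("wrist",[x,y,zt+.011],c))
    plan(YAW,[x,y,zt]); return I
E
python3 - <<'E'
from h import *
wcheck(.424,-.186,.021)
E
```

```text
[ 293  204   57   61 2617] [ 0.4255 -0.1834]
[445 416  21  26 414] [ 0.5574 -0.3579]
exp px foot/head [318.966  233.6284] [318.8317 244.6078]
t 18.32 p [ 0.4259 -0.1869  0.1267] w 5.01 turn deg [0.2207 0.1313 0.0365] q6 -0.5398378631564835
shift cm [ 0.1055 -0.1783 10.5713] -> [ 0.424 -0.186  0.021]
```

Request:
{"api": "move_arm", "payload": {"series": [5,0.1,0,5,0,0,0,5,0,0,3.5,0,0,0,5,0,0,2.1,0,0,0,5,0,0,0,0,0,0,2,0,0,0,0,0,0], "grip_force": 50}}

```text
time: 18.95
tool_pos: [0.4255, -0.1859, 0.02]
tcp_rot: [2.137, 2.298, 0.001]
wrist_force: [-0.2, 0.3, -0.3]
width: 0.389
grip_force: 0.0
```

Request:
{"api": "move_arm", "payload": {"series": [2,0,0,0,0,0,0,2,0,0,0,0,0,0,2,0,0,-3,0,0,0,2,0,0,-5,0,0,0,2,0,0,-5,0,0,0]}}

```text
time: 19.58
tool_pos: [0.4236, -0.185, 0.1499]
tcp_rot: [2.14, 2.3, -0.0]
wrist_force: [1.2, -0.4, -0.6]
width: 0.305
grip_force: 49.5
```

Request:
{"api": "move_arm", "payload": {"series": [2,0,0,-5,0,0,0,2,0,0,-5,0,0,0,2,0,0,-3,0,0,0,2,0,0,0,0,0,0]}}

```text
time: 20.08
tool_pos: [0.4256, -0.186, 0.2821]
tcp_rot: [2.135, 2.295, 0.003]
wrist_force: [0.0, -0.3, -0.1]
width: 0.305
grip_force: 49.5
```

```bash
python3 - <<'E'
from h import *
b=tub(-.005,.028,0);plan(YAW,[b[0],b[1],.28],[b[0],b[1],.068])
E
```

```text
t 20.07 p [ 0.4256 -0.186   0.2821] w 2.61 turn deg [0.37   0.2238 0.023 ] q6 -0.5380090761070743
shift cm [24.8459 14.9636  0.2067] -> [0.557  0.0726 0.28  ]
shift cm [ 0.   0.  21.2] -> [0.557  0.0726 0.068 ]
```

Request:
{"api": "move_arm", "payload": {"series": [2,5,3,0,0,0,0,2,5,3,0,0,0,0,2,5,3,0,0,0,0,2,5,3,0,0,0,0,2,4.9,3,0,0,0,0]}}

```text
time: 20.7
tool_pos: [0.5551, 0.0758, 0.2761]
tcp_rot: [-2.138, -2.299, 0.003]
wrist_force: [0.7, -0.5, -0.5]
width: 0.302
grip_force: 49.5
```

Request:
{"api": "move_arm", "payload": {"series": [2,0,0,0,0,0,0,2,0,0,5.5,0,0,0,2,0,0,5.5,0,0,0,2,0,0,5.5,0,0,0,2,0,0,4.7,0,0,0]}}

```text
time: 21.32
tool_pos: [0.5529, 0.0727, 0.0629]
tcp_rot: [-2.139, -2.298, 0.005]
wrist_force: [0.2, 0.2, -0.2]
width: 0.302
grip_force: 49.6
```

Request:
{"api": "move_arm", "payload": {"series": [2,0,0,0,0,0,0,4.5,0,0,0,0,0,0,4.5,0,0,0,0,0,0,4.5,0,0,-6,0,0,0,4.5,0,0,-6,0,0,0]}}

```text
time: 21.95
tool_pos: [0.5559, 0.074, 0.1893]
tcp_rot: [2.139, 2.3, 0.002]
wrist_force: [0.8, -0.1, -0.0]
width: 0.526
grip_force: 0.0
```

Request:
{"api": "move_arm", "payload": {"series": [5,0,0,-6,0,0,0,5,0,0,-2,0,0,0,5,0,0,0,0,0,0]}}

```text
time: 22.32
tool_pos: [0.5572, 0.0742, 0.2701]
tcp_rot: [2.136, 2.297, 0.008]
wrist_force: [-0.1, 0.2, 0.3]
width: 0.586
grip_force: 0.0
```

```bash
python3 - <<'E'
from h import *
pulls()
plan(YAW,[.530,-.317,.26],[.530,-.317,.14],[.530,-.317,.035])
E
```

```text
scene
   ([346.5, 246.1], [0.53, 0.14], 550)
   ([220.9, 382.7], [0.528, -0.317], 610)
   ([181.5, 430.6], [0.534, -0.422], 641)
side
   ([330.7, 163.7], [0.532, -0.427], 158)
   ([302.7, 294.9], [0.556, 0.051], 421)
[0.534, -0.422] tri [ 0.5336 -0.4228  0.0139] 0.0032
t 22.43 p [0.5548 0.074  0.2653] w 5.0 turn deg [-0.0797  0.0013  0.0234] q6 0.01564707512052184
shift cm [-38.8178  -5.2818   0.5276] -> [ 0.53  -0.317  0.26 ]
shift cm [ 0.  0. 12.] -> [ 0.53  -0.317  0.14 ]
shift cm [ 0.   0.  10.5] -> [ 0.53  -0.317  0.035]
```

Request:
{"api": "move_arm", "payload": {"series": [5,-5.6,-0.8,0,0,0,0,5,-5.6,-0.8,0,0,0,0,5,-5.6,-0.8,0,0,0,0,5,-5.6,-0.8,0,0,0,0,5,-5.5,-0.7,0,0,0,0]}}

```text
time: 23.05
tool_pos: [0.535, -0.2082, 0.2629]
tcp_rot: [-2.136, -2.297, 0.003]
wrist_force: [0.8, 0.1, -0.4]
width: 0.586
grip_force: 0.0
```

Request:
{"api": "move_arm", "payload": {"series": [5,-5.5,-0.7,0,0,0,0,5,-5.4,-0.7,0,0,0,0,5,0,0,6,0,0,0,5,0,0,6,0,0,0,5,0,0,0,0,0,0]}}

```text
time: 23.68
tool_pos: [0.5245, -0.3131, 0.1371]
tcp_rot: [-2.128, -2.287, 0.005]
wrist_force: [-0.5, 1.3, -0.4]
width: 0.588
grip_force: 0.0
```

Request:
{"api": "move_arm", "payload": {"series": [5,0,0,0,0,0,0,5,0,0,0,0,0,0]}}

```text
time: 23.92
tool_pos: [0.5328, -0.3177, 0.1495]
tcp_rot: [2.135, 2.297, 0.001]
wrist_force: [0.3, 0.8, 0.2]
width: 0.586
grip_force: 0.0
```

```bash
python3 - <<'E'
from h import *
wcheck(.530,-.317,.035,.014)
E
```

```text
[ 294  200   52   62 2479] [ 0.5315 -0.3181]
[ 290  310   48   59 2082] [ 0.5333 -0.4178]
exp px foot/head [317.8368 225.5251] [317.4941 240.6632]
t 23.98 p [ 0.5327 -0.3177  0.1496] w 4.99 turn deg [0.2497 0.1915 0.0485] q6 -0.6507609191201249
shift cm [ 0.0934 -0.2682 11.4636] -> [ 0.53  -0.317  0.035]
```

Request:
{"api": "move_arm", "payload": {"series": [5,0,-0.1,5,0,0,0,5,0,0,4.4,0,0,0,5,0,0,2.1,0,0,0,5,0,0,0,0,0,0,2,0,0,0,0,0,0]}}

```text
time: 24.6
tool_pos: [0.5315, -0.3179, 0.0336]
tcp_rot: [2.137, 2.298, 0.001]
wrist_force: [0.4, -0.4, 0.7]
width: 0.387
grip_force: 0.0
```

Request:
{"api": "move_arm", "payload": {"series": [2,0,0,0,0,0,0,2,0,0,0,0,0,0,2,0,0,-3,0,0,0,2,0,0,-5,0,0,0,2,0,0,-5,0,0,0]}}

```text
time: 25.22
tool_pos: [0.5293, -0.3166, 0.1625]
tcp_rot: [-2.139, -2.3, 0.0]
wrist_force: [1.1, -0.8, -0.9]
width: 0.304
grip_force: 49.5
```

Request:
{"api": "move_arm", "payload": {"series": [2,0,0,-5,0,0,0,2,0,0,-5,0,0,0,2,0,0,0,0,0,0,2,0,0,0,0,0,0]}}

```text
time: 25.72
tool_pos: [0.5294, -0.3167, 0.2613]
tcp_rot: [2.14, 2.3, 0.0]
wrist_force: [0.6, 0.5, -1.3]
width: 0.304
grip_force: 49.5
```

```bash
python3 - <<'E'
from h import *
b=tub(-.005,-.03,0);plan(YAW,[b[0],b[1],.26],[b[0],b[1],.084])
E
```

```text
t 25.73 p [ 0.5294 -0.3167  0.2613] w 2.59 turn deg [0.0037 0.003  0.0195] q6 -0.6517252900126559
shift cm [32.823   5.5486  0.1298] -> [0.5612 0.0147 0.26  ]
shift cm [ 0.   0.  17.6] -> [0.5612 0.0147 0.084 ]
```

Request:
{"api": "move_arm", "payload": {"series": [2,5.5,0.9,0,0,0,0,2,5.5,0.9,0,0,0,0,2,5.5,0.9,0,0,0,0,2,5.5,0.9,0,0,0,0,2,5.5,0.9,0,0,0,0]}}

```text
time: 26.35
tool_pos: [0.5532, -0.0374, 0.2586]
tcp_rot: [-2.138, -2.298, 0.004]
wrist_force: [0.8, 0.3, -0.6]
width: 0.306
grip_force: 49.5
```

Request:
{"api": "move_arm", "payload": {"series": [2,5.3,1,0,0,0,0,2,0,0,0,0,0,0,2,0,0,6,0,0,0,2,0,0,6,0,0,0,2,0,0,6,0,0,0]}}

```text
time: 26.98
tool_pos: [0.5593, 0.0133, 0.0781]
tcp_rot: [-2.139, -2.299, 0.003]
wrist_force: [0.7, -0.5, -1.6]
width: 0.305
grip_force: 49.5
```

Request:
{"api": "move_arm", "payload": {"series": [2,0,0,0,0,0,0,4.5,0,0,0,0,0,0,4.5,0,0,0,0,0,0,4.5,0,0,-6,0,0,0,4.5,0,0,-6,0,0,0]}}

```text
time: 27.6
tool_pos: [0.5612, 0.0142, 0.2046]
tcp_rot: [2.139, 2.299, 0.002]
wrist_force: [2.0, -0.3, 0.1]
width: 0.53
grip_force: 0.0
```

Request:
{"api": "move_arm", "payload": {"series": [5,0,0,-6,0,0,0,5,0,0,0,0,0,0,5,0,0,0,0,0,0]}}

```text
time: 27.98
tool_pos: [0.5614, 0.0142, 0.2635]
tcp_rot: [2.138, 2.298, 0.004]
wrist_force: [-0.2, -1.2, -0.5]
width: 0.583
grip_force: 0.0
```

```bash
python3 - <<'E'
from h import *
pulls()
plan(YAW,[.533,-.421,.26],[.533,-.421,.13],[.533,-.421,.021])
E
```

```text
scene
   ([340.4, 254.3], [0.533, 0.106], 900)
   ([181.5, 430.6], [0.534, -0.422], 647)
side
   ([302.9, 283.1], [0.56, 0.017], 787)
t 28.07 p [0.56   0.0143 0.2605] w 4.98 turn deg [-0.0901 -0.0079  0.0201] q6 -0.09135005051602119
shift cm [-43.2192  -5.8229   0.0472] -> [ 0.533 -0.421  0.26 ]
shift cm [ 0.  0. 13.] -> [ 0.533 -0.421  0.13 ]
shift cm [ 0.   0.  10.9] -> [ 0.533 -0.421  0.021]
```

Request:
{"api": "move_arm", "payload": {"series": [5,-5.4,-0.7,0,0,0,0,5,-5.4,-0.7,0,0,0,0,5,-5.4,-0.7,0,0,0,0,5,-5.4,-0.7,0,0,0,0,5,-5.4,-0.7,0,0,0,0]}}

```text
time: 28.7
tool_pos: [0.5442, -0.2587, 0.259]
tcp_rot: [-2.137, -2.298, 0.001]
wrist_force: [-0.5, 0.4, 0.3]
width: 0.585
grip_force: 0.0
```

Request:
{"api": "move_arm", "payload": {"series": [5,-5.4,-0.7,0,0,0,0,5,-5.4,-0.8,0,0,0,0,5,-5.4,-0.8,0,0,0,0,5,0,0,6,0,0,0,5,0,0,6,0,0,0]}}

```text
time: 29.32
tool_pos: [0.5334, -0.4216, 0.1386]
tcp_rot: [-2.141, -2.298, -0.0]
wrist_force: [-0.3, -1.2, -0.4]
width: 0.589
grip_force: 0.0
```

Request:
{"api": "move_arm", "payload": {"series": [5,0,0,0,0,0,0,5,0,0,0,0,0,0,5,0,0,0,0,0,0]}}

```text
time: 29.7
tool_pos: [0.5363, -0.4221, 0.1451]
tcp_rot: [2.135, 2.297, 0.0]
wrist_force: [-0.2, 0.1, 1.0]
width: 0.587
grip_force: 0.0
```

```bash
python3 - <<'E'
from h import *
wcheck(.533,-.421,.021)
E
```

```text
[ 291  197   54   56 2281] [ 0.5333 -0.4173]
exp px foot/head [317.1676 226.3473] [316.89   235.9574]
t 29.75 p [ 0.5362 -0.4221  0.1451] w 4.98 turn deg [0.2417 0.2389 0.0442] q6 -0.7760985128769682
shift cm [ 0.1301 -0.3123 12.4146] -> [ 0.533 -0.421  0.021]
```

Request:
{"api": "move_arm", "payload": {"series": [5,0.2,-0.2,5,0,0,0,5,0,0,5,0,0,0,5,0,0,2.4,0,0,0,5,0,0,0,0,0,0,2,0,0,0,0,0,0]}}

```text
time: 30.38
tool_pos: [0.5339, -0.4203, 0.0201]
tcp_rot: [2.136, 2.297, 0.0]
wrist_force: [-0.2, -0.7, 0.3]
width: 0.388
grip_force: 0.0
```

Request:
{"api": "move_arm", "payload": {"series": [2,0,0,0,0,0,0,2,0,0,0,0,0,0,2,0,0,-3,0,0,0,2,0,0,-5,0,0,0,2,0,0,-5,0,0,0]}}

```text
time: 31.0
tool_pos: [0.5319, -0.4187, 0.1488]
tcp_rot: [-2.139, -2.3, -0.0]
wrist_force: [0.4, -0.1, -0.7]
width: 0.305
grip_force: 49.5
```

Request:
{"api": "move_arm", "payload": {"series": [2,0,0,-5,0,0,0,2,0,0,-5,0,0,0,2,0,0,0,0,0,0,2,0,0,0,0,0,0]}}

```text
time: 31.5
tool_pos: [0.5319, -0.4187, 0.2476]
tcp_rot: [2.139, 2.3, 0.0]
wrist_force: [-0.3, -0.0, -1.2]
width: 0.3
grip_force: 49.5
```

```bash
python3 - <<'E'
from h import *
b=tub(-.005,-.088,0);plan(YAW,[b[0],b[1],.25],[b[0],b[1],.066])
E
```

```text
t 31.5 p [ 0.5319 -0.4187  0.2476] w 2.56 turn deg [0.0181 0.0155 0.0222] q6 -0.77609259557178
shift cm [37.2238  6.034  -0.2447] -> [ 0.5653 -0.0431  0.25  ]
shift cm [ 0.   0.  18.4] -> [ 0.5653 -0.0431  0.066 ]
```

Request:
{"api": "move_arm", "payload": {"series": [2,5.4,0.9,0,0,0,0,2,5.4,0.9,0,0,0,0,2,5.4,0.9,0,0,0,0,2,5.3,0.9,0,0,0,0,2,5.3,0.8,0,0,0,0]}}

```text
time: 32.12
tool_pos: [0.5552, -0.1463, 0.2446]
tcp_rot: [-2.137, -2.297, 0.003]
wrist_force: [0.5, 0.2, -1.1]
width: 0.307
grip_force: 49.5
```

Request:
{"api": "move_arm", "payload": {"series": [2,5.2,0.8,0,0,0,0,2,5.2,0.8,0,0,0,0,2,0,0,0,0,0,0,2,0,0,6,0,0,0,2,0,0,6,0,0,0]}}

```text
time: 32.75
tool_pos: [0.5647, -0.0442, 0.1254]
tcp_rot: [2.139, 2.3, -0.0]
wrist_force: [0.3, -0.4, -0.9]
width: 0.306
grip_force: 49.5
```

Request:
{"api": "move_arm", "payload": {"series": [2,0,0,6,0,0,0,2,0,0,0,0,0,0,4.5,0,0,0,0,0,0,4.5,0,0,0,0,0,0,4.5,0,0,-6,0,0,0]}}

```text
time: 33.38
tool_pos: [0.5617, -0.0433, 0.1249]
tcp_rot: [-2.135, -2.295, 0.008]
wrist_force: [0.8, 0.1, 0.1]
width: 0.529
grip_force: 0.0
```

Request:
{"api": "move_arm", "payload": {"series": [4,0,0,-6,0,0,0,3,0,0,-6,0,0,0,3,0,0,-6,0,0,0,3,0,0,-6,0,0,0,3,0,0,0,0,0,0]}}

```text
time: 34.0
tool_pos: [0.568, -0.044, 0.3779]
tcp_rot: [2.13, 2.29, 0.016]
wrist_force: [-0.6, 0.2, 0.1]
width: 0.353
grip_force: 0.0
```

```bash
python3 - <<'E'
from h import *
pulls()
save(read_camera("wrist"),"w6.png")
p=tub(.142,.06,0)
plan(YAW,[.697,.114,.37],[.697,.114,.264])
E
```

```text
scene
   ([339.8, 254.7], [0.532, 0.104], 923)
side
   ([303.4, 276.4], [0.561, -0.003], 996)
t 34.15 p [ 0.5648 -0.0436  0.3683] w 2.98 turn deg [0.0974 0.0213 0.0226] q6 -0.19334709696597777
shift cm [14.766  14.3205 -0.1717] -> [0.697 0.114 0.37 ]
shift cm [ 0.   0.  10.6] -> [0.697 0.114 0.264]
```

View pics/w6.png

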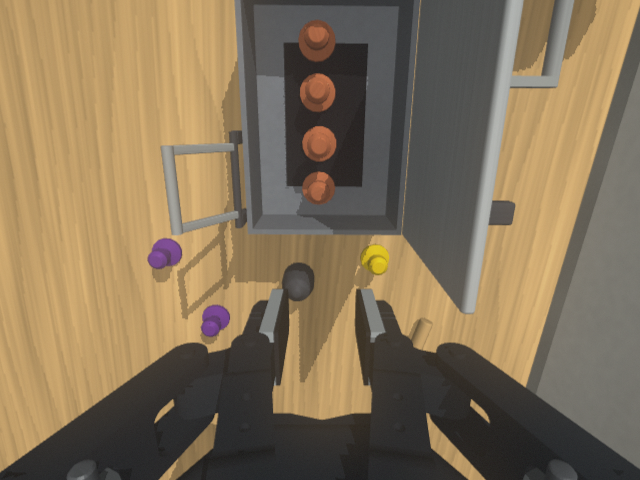

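All four pulls stand in the tub at (318,40), (318,92), (319,143) and (319,188), and no copper is left on the bench. Going back to the handle.

Request:
{"api": "move_arm", "payload": {"series": [2.2,3.7,3.6,0,0,0,0,2.2,3.7,3.6,0,0,0,0,2.2,3.7,3.6,0,0,0,0,2.2,3.7,3.5,0,0,0,0,2.2,0,0,0,0,0,0]}}

```text
time: 34.78
tool_pos: [0.6973, 0.1173, 0.3628]
tcp_rot: [-2.133, -2.301, 0.006]
wrist_force: [0.2, -1.1, -0.2]
width: 0.257
grip_force: 0.0
```

Request:
{"api": "move_arm", "payload": {"series": [2.2,0,0,0,0,0,0,2.2,0,0,0,0,0,0]}}

```text
time: 35.02
tool_pos: [0.6962, 0.1133, 0.367]
tcp_rot: [-2.141, -2.299, 0.002]
wrist_force: [0.6, -0.5, 0.5]
width: 0.257
grip_force: 0.0
```

```bash
python3 - <<'E'
from h import *
plan(YAW,[.697,.114,.264])
t=1.56;a=np.arctan2(.048,.155)+t
c=P("wrist");I=read_camera("wrist")
for y in(.015,.06,.105):
    q=tub(.09-.1623*np.cos(a),y,.11+.1623*np.sin(a));u=proj("wrist",q,c);print(q,u);cv2.circle(I,tuple(int(x) for x in u.round()),4,(255,0,0),1)
save(I,"w7.png")
E
```

```text
t 35.02 p [0.6962 0.1133 0.367 ] w 2.2 turn deg [-0.0583  0.0224 -0.0383] q6 0.05483055666354943
shift cm [ 0.0666  0.0816 10.2955] -> [0.697 0.114 0.264]
[0.6989 0.0698 0.2655] [321.4598 298.9812]
[0.6957 0.1147 0.2655] [321.3669 241.3498]
[0.6924 0.1595 0.2655] [321.2632 177.0215]
```

View pics/w7.png

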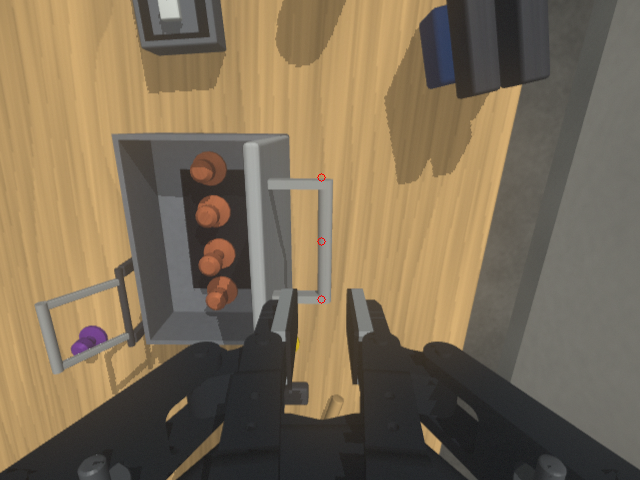

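The handle bar is at column 325, between the fingers, with the lid to its left. I lower, grip and swing it shut in reverse.

Request:
{"api": "move_arm", "payload": {"series": [2.2,0,0.2,4,0,0,0,2.2,0,0,4,0,0,0,2.2,0,0,2.3,0,0,0,2.2,0,0,0,0,0,0,0.5,0,0,0,0,0,0], "grip_force": 45}}

```text
time: 35.7
tool_pos: [0.6989, 0.1138, 0.2657]
tcp_rot: [2.14, 2.299, 0.001]
wrist_force: [-0.1, -0.2, -3.5]
width: 0.095
grip_force: 43.8
```

Request:
{"api": "move_arm", "payload": {"series": [0.5,0,0,0,0,0,0,0.5,0,0,0,0,0,0,0.5,0,0,0,0,0,0]}}

```text
time: 36.08
tool_pos: [0.6993, 0.1139, 0.2655]
tcp_rot: [2.139, 2.299, 0.0]
wrist_force: [-1.5, -3.4, 2.2]
width: 0.091
grip_force: 44.3
```

```bash
python3 - <<'E'
from h import *
plan(YAW);lidang(.005)
def pos(t): a=np.arctan2(.048,.155)+t; return .1623*np.array([-np.cos(a),np.sin(a)])
p0=pos(1.58)
for t in np.linspace(1.58,0,19)[1:]:
    p=pos(t); print(round(t,2),((p-p0)*[100,-100]).round(2)); p0=p
E
```

```text
t 36.08 p [0.6993 0.1139 0.2655] w 0.78 turn deg [0.0714 0.0556 0.012 ] q6 0.054860966575041234
lid est 1.5719713279532077 r 0.1681069247941617 f [-1.5012 -3.4178  2.2182]
1.49 [-1.37 -0.37]
1.4 [-1.4  -0.25]
1.32 [-1.42 -0.13]
1.23 [-1.42 -0.  ]
1.14 [-1.42  0.12]
1.05 [-1.4   0.25]
0.97 [-1.38  0.37]
0.88 [-1.34  0.49]
0.79 [-1.29  0.6 ]
0.7 [-1.23  0.71]
0.61 [-1.17  0.82]
0.53 [-1.09  0.92]
0.44 [-1.    1.01]
0.35 [-0.91  1.09]
0.26 [-0.81  1.17]
0.18 [-0.71  1.24]
0.09 [-0.6   1.29]
0.0 [-0.48  1.34]
```

Request:
{"api": "move_arm", "payload": {"series": [0.5,0,-1.4,-0.4,0,0,0,0.5,0,-1.4,-0.2,0,0,0,0.5,0,-1.4,-0.1,0,0,0,0.5,0,-1.4,0,0,0,0,0.5,0,-1.4,0.1,0,0,0]}}

```text
time: 36.7
tool_pos: [0.631, 0.1096, 0.2732]
tcp_rot: [2.136, 2.296, 0.009]
wrist_force: [4.2, -1.7, 4.2]
width: 0.095
grip_force: 44.2
```

Request:
{"api": "move_arm", "payload": {"series": [0.5,0,-1.4,0.2,0,0,0,0.5,0,-1.4,0.4,0,0,0,0.5,0,-1.3,0.5,0,0,0,0.5,0,-1.3,0.6,0,0,0,0.5,0,-1.2,0.7,0,0,0]}}

```text
time: 37.33
tool_pos: [0.5636, 0.1052, 0.2479]
tcp_rot: [2.138, 2.299, 0.005]
wrist_force: [4.6, -0.8, -1.7]
width: 0.088
grip_force: 45.7
```

Request:
{"api": "move_arm", "payload": {"series": [0.5,0,-1.2,0.8,0,0,0,0.5,0,-1.1,0.9,0,0,0,0.5,0,-1,1,0,0,0,0.5,0,0,0,0,0,0]}}

```text
time: 37.83
tool_pos: [0.5279, 0.1029, 0.2166]
tcp_rot: [-2.136, -2.297, 0.004]
wrist_force: [-1.0, 3.9, -4.9]
width: 0.089
grip_force: 45.7
```

```bash
python3 - <<'E'
from h import *
lidang(.003); b=tub(-.065,.06,.1545); plan(YAW,b)
E
```

```text
lid est 0.4325690967507542 r 0.16388982471404961 f [-1.0071  3.8943 -4.9387]
t 37.83 p [0.5279 0.1029 0.2166] w 0.76 turn deg [-0.2883 -0.075   0.0289] q6 0.0719829354058714
shift cm [-0.0347 -3.3189  6.2144] -> [0.4949 0.1002 0.1545]
```

Request:
{"api": "move_arm", "payload": {"series": [0.5,0,-0.9,1.1,0,0,0,0.5,0,-0.8,1.2,0,0,0,0.5,0,-0.6,1.2,0,0,0,0.5,0,-0.5,1.3,0,0,0,0.5,0,-0.4,1.3,0,0,0]}}

```text
time: 38.45
tool_pos: [0.4963, 0.1008, 0.1573]
tcp_rot: [-2.137, -2.297, 0.003]
wrist_force: [-4.6, 5.4, 4.3]
width: 0.09
grip_force: 48.6
```

Request:
{"api": "move_arm", "payload": {"series": [0.5,0,0,0.3,0,0,0,0.5,0,0,0,0,0,0]}}

```text
time: 38.7
tool_pos: [0.4961, 0.1008, 0.1564]
tcp_rot: [-2.137, -2.297, 0.004]
wrist_force: [-9.2, 5.0, 16.3]
width: 0.091
grip_force: 50.5
```

```bash
python3 - <<'E'
from h import *
lidang(.003); b=tub(-.065,.06,.1545); plan(YAW,b)
E
```

```text
lid est 0.01091030053853187 r 0.16143555948139948 f [-9.243   5.0417 16.3262]
t 38.7 p [0.4961 0.1008 0.1564] w 0.78 turn deg [-0.2925 -0.0971  0.0017] q6 0.07667606260765104
shift cm [-0.0523 -0.132   0.1935] -> [0.4949 0.1002 0.1545]
```

The lid has met the rim (16 N up-force, angle about 0). I release it and go to the hasp bar.

Request:
{"api": "move_arm", "payload": {"series": [3,0,0,0,0,0,0,3,0,0,0,0,0,0,3,0,0,-5,0,0,0,3,0,0,-5,0,0,0,3,0,0,0,0,0,0], "grip_force": 30}}

```text
time: 39.33
tool_pos: [0.5017, 0.0999, 0.26]
tcp_rot: [2.135, 2.296, 0.01]
wrist_force: [-0.3, -0.6, 0.5]
width: 0.349
grip_force: 0.0
```

Request:
{"api": "move_arm", "payload": {"series": [3,-4.2,-2.3,0,0,0,0,3,-4.2,-2.3,0,0,0,0,3,-4.2,-2.4,0,0,0,0,3,0,0,0,0,0,0,3,0,0,0,0,0,0]}}

```text
time: 39.95
tool_pos: [0.4375, -0.0308, 0.2543]
tcp_rot: [-2.14, -2.298, 0.001]
wrist_force: [0.3, -0.2, -0.3]
width: 0.349
grip_force: 0.0
```

```bash
python3 - <<'E'
from h import *
plan(YAW,[.4334,-.0297,.1988])
c=P("wrist");I=read_camera("wrist")
for y in(-.104,-.026):
  for th in(2.1,2.2):
    q=tub(-.094+.075*np.cos(th),y,.134+.075*np.sin(th));u=proj("wrist",q,c);print(th,u);cv2.circle(I,tuple(int(x) for x in u.round()),4,(255,0,0),1)
for q in [(-.096,.13,.12),(.09,.13,.12),(.09,-.13,.12),(-.070,-.065,.146)]:
    u=proj("wrist",tub(*q),c);cv2.circle(I,tuple(int(x) for x in u.round()),4,(0,255,0),1)
save(I,"w8.png")
E
```

```text
t 39.95 p [ 0.4375 -0.0308  0.2543] w 2.98 turn deg [-0.0662 -0.0258 -0.0441] q6 -0.19852712409266607
shift cm [ 0.1389 -0.4037  5.5498] -> [ 0.4334 -0.0297  0.1988]
2.1 [321.7344 324.8818]
2.2 [311.6892 321.3752]
2.1 [321.5455 199.2493]
2.2 [310.2996 197.8345]
```

View pics/w8.png

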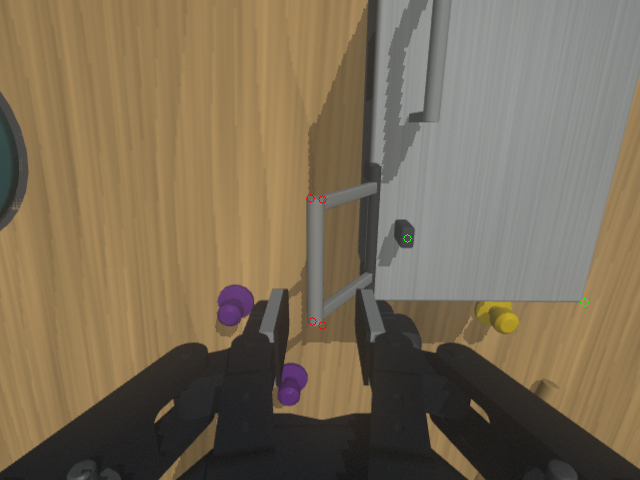

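The lid lies shut, with its corner on the predicted mark. The hasp bar is at column 315, about 2.15 rad. I grip it and swing it back.

Request:
{"api": "move_arm", "payload": {"series": [3,0.1,-0.5,2.8,0,0,0,3,0,0,2.8,0,0,0,3,0,0,0,0,0,0,0.6,0,0,0,0,0,0,0.6,0,0,0,0,0,0]}}

```text
time: 40.62
tool_pos: [0.4337, -0.0297, 0.2004]
tcp_rot: [2.138, 2.3, 0.002]
wrist_force: [0.2, 1.2, 0.1]
width: 0.098
grip_force: 30.0
```

Request:
{"api": "move_arm", "payload": {"series": [0.6,0,0,0,0,0,0,0.6,0,0,0,0,0,0]}}

```text
time: 40.88
tool_pos: [0.4335, -0.0297, 0.2003]
tcp_rot: [2.139, 2.299, 0.003]
wrist_force: [0.4, 3.6, 1.9]
width: 0.101
grip_force: 30.2
```

```bash
python3 - <<'E'
from h import *
plan(YAW); h=tub(-.094,-.065,.134); d=TR.T@(read_state()["tool_pos"]-h); print(d,np.arctan2(d[2],d[0]),read_state()["grip_force"])
p0=.075*np.array([np.cos(2.15),np.sin(2.15)])
for t in np.linspace(2.15,0,12)[1:]:
    p=.075*np.array([np.cos(t),np.sin(t)]); print(t.round(2),((p-p0)*[100,-100])); p0=p
E
```

```text
t 40.88 p [ 0.4335 -0.0297  0.2003] w 0.86 turn deg [ 0.1186 -0.0409  0.0049] q6 -0.19920679903297706
[-0.0415 -0.0001  0.0663] 2.130232202539042 30.2110755443573
1.95 [ 1.2972 -0.6778]
1.76 [ 1.4041 -0.4129]
1.56 [ 1.4576 -0.1324]
1.37 [1.4555 0.1532]
1.17 [1.3981 0.433 ]
0.98 [1.2873 0.6963]
0.78 [1.1276 0.933 ]
0.59 [0.9249 1.1343]
0.39 [0.687  1.2923]
0.2 [0.423  1.4011]
0.0 [0.1428 1.4566]
```

Request:
{"api": "move_arm", "payload": {"series": [0.6,0,1.3,-0.7,0,0,0,0.6,0,1.4,-0.4,0,0,0,0.6,0,1.4,-0.1,0,0,0,0.6,0,1.5,0.1,0,0,0,0.6,0,1.4,0.4,0,0,0]}}

```text
time: 41.5
tool_pos: [0.5031, -0.0253, 0.2061]
tcp_rot: [-2.139, -2.3, 0.002]
wrist_force: [-4.1, -0.7, 4.1]
width: 0.099
grip_force: 31.6
```

Request:
{"api": "move_arm", "payload": {"series": [0.6,0,1.3,0.7,0,0,0,0.6,0,1.1,0.9,0,0,0,0.6,0,0.9,1.1,0,0,0,0.6,0,0.7,1.3,0,0,0,0.6,0,0.4,1.4,0,0,0]}}

```text
time: 42.12
tool_pos: [0.5479, -0.0221, 0.1518]
tcp_rot: [2.138, 2.299, 0.002]
wrist_force: [0.3, -2.2, 3.9]
width: 0.098
grip_force: 33.0
```

Request:
{"api": "move_arm", "payload": {"series": [0.6,0,0.1,1.4,0,0,0,0.6,0,0,0.2,0,0,0,0.6,0,0,0,0,0,0]}}

```text
time: 42.5
tool_pos: [0.5498, -0.022, 0.1364]
tcp_rot: [2.137, 2.297, 0.005]
wrist_force: [6.9, -1.9, 0.7]
width: 0.103
grip_force: 33.4
```

```bash
python3 - <<'E'
from h import *
plan(YAW); h=tub(-.094,-.065,.134); d=TR.T@(read_state()["tool_pos"]-h); print(d,np.arctan2(d[2],d[0]),read_state()["wrist_force"])
E
```

```text
t 42.5 p [ 0.5498 -0.022   0.1364] w 0.88 turn deg [0.3121 0.0435 0.0171] q6 -0.15765832642092037
[ 0.075  -0.0008  0.0024] 0.032329994803905776 [ 6.8522 -1.9455  0.7333]
```

Request:
{"api": "move_arm", "payload": {"series": [0.6,0,0,0.3,0,0,0,0.6,0,0,0,0,0,0]}}

```text
time: 42.75
tool_pos: [0.5499, -0.022, 0.1336]
tcp_rot: [2.137, 2.297, 0.006]
wrist_force: [6.7, -2.8, 1.1]
width: 0.101
grip_force: 33.6
```

Request:
{"api": "move_arm", "payload": {"series": [3,0,0,-0.2,0,0,0,3,0,0,0,0,0,0,3,0,0,-4,0,0,0,3,0,0,-4,0,0,0,3,0,0,0,0,0,0]}}

```text
time: 43.38
tool_pos: [0.5496, -0.0217, 0.2189]
tcp_rot: [2.136, 2.297, 0.007]
wrist_force: [0.1, -0.1, 0.2]
width: 0.346
grip_force: 0.0
```

```bash
python3 - <<'E'
from h import *
I=read_camera("scene");J=read_camera("side");plan(YAW,[.51,.27,.22])
A=cv2.resize(I[150:330,250:430],(400,400),interpolation=3);B=cv2.resize(J[200:380,230:410],(400,400),interpolation=3)
save(np.hstack([A,B]),"s3.png")
E
```

```text
t 43.48 p [ 0.5471 -0.0215  0.215 ] w 2.99 turn deg [-0.0155 -0.0186  0.0312] q6 -0.1576887717775477
shift cm [29.3457 -1.5993 -0.503 ] -> [0.51 0.27 0.22]
```

View pics/s3.png

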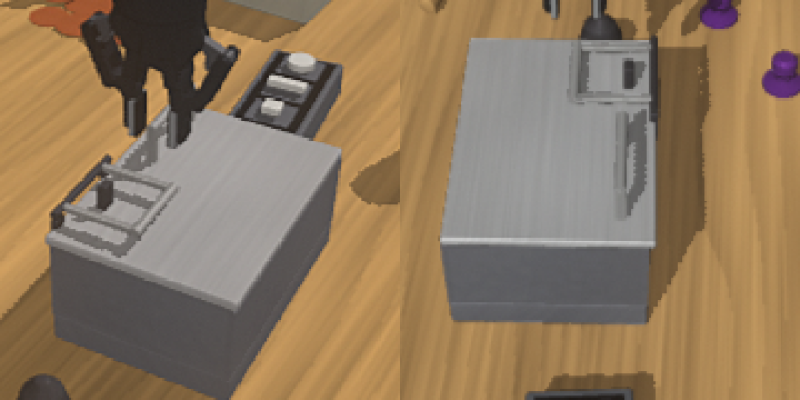

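The hasp looks level over the catch, as at the start. I compare it numerically with the first pictures.

```bash
python3 - <<'E'
from h import *
for n,(x0,x1,y0,y1) in {"scene":(300,334,228,258),"side":(303,318,216,248)}.items():
    a=cv2.imread(f"pics/{n}0.png",0).astype(np.float32)[y0:y1,x0:x1]; b=cv2.cvtColor(read_camera(n),cv2.COLOR_RGB2GRAY).astype(np.float32)[y0:y1,x0:x1]
    print(n,"absdiff",np.abs(a-b).mean(),"shift",cv2.phaseCorrelate(a,b))
for th in(0,.05,.1): print(th,[proj(n,tub(-.094+.075*np.cos(th),-.065,.134+.075*np.sin(th))).round(1).tolist() for n in("scene","side")])
E
```

```text
scene absdiff 5.0284314 shift ((0.03475852612627506, 0.2042348531731939), 1.0421478624697085)
side absdiff 3.65 shift ((0.7202508629498281, -0.25725343678053747), 1.0269360447923341)
0 [[319.7, 243.6], [307.9, 231.4]]
0.05 [[319.7, 242.1], [307.9, 230.1]]
0.1 [[319.6, 240.5], [308.0, 228.8]]
```

The hasp is back at 0 (shift about 0.2 px). Next, over the panel with the fingers shut.

Request:
{"api": "move_arm", "payload": {"series": [0,5.9,-0.3,-0.5,0,0,0,0,5.9,-0.3,-0.5,0,0,0,0,5.9,-0.3,-0.5,0,0,0,0,5.9,-0.3,0,0,0,0,0,5.8,-0.4,0,0,0,0]}}

```text
time: 44.2
tool_pos: [0.5088, 0.2717, 0.2284]
tcp_rot: [-2.139, -2.3, 0.004]
wrist_force: [0.6, -0.7, 0.4]
width: 0.005
grip_force: 0.0
```

Request:
{"api": "move_arm", "payload": {"series": [0,0,0,0,0,0,0,0,0,0,0,0,0,0,0,0,0,0,0,0,0]}}

```text
time: 44.58
tool_pos: [0.5101, 0.2689, 0.2294]
tcp_rot: [-2.141, -2.299, 0.003]
wrist_force: [0.1, 0.5, -0.2]
width: 0.001
grip_force: 0.0
```

```bash
python3 - <<'E'
from h import *
c=P("wrist");I=read_camera("wrist");plan(YAW);save(I,"w9.png")
for b in blobs(I,(0,0,150),(180,40,255),200): print(b,onz("wrist",b[0],.059,c))
E
```

```text
t 44.62 p [0.5104 0.2688 0.2298] w 0.01 turn deg [-0.0486  0.0351 -0.0908] q6 0.3713769029890345
([321.7, 36.1], [301, 13, 43, 47, 1586]) [0.4996 0.413  0.059 ]
([570.8, 85.5], [542, 52, 63, 87, 1611]) [0.7002 0.3921 0.059 ]
([325.8, 111.8], [298, 103, 56, 19, 890]) [0.5068 0.3587 0.059 ]
([329.2, 179.0], [317, 167, 25, 25, 577]) [0.5137 0.3046 0.059 ]
```

View pics/w9.png

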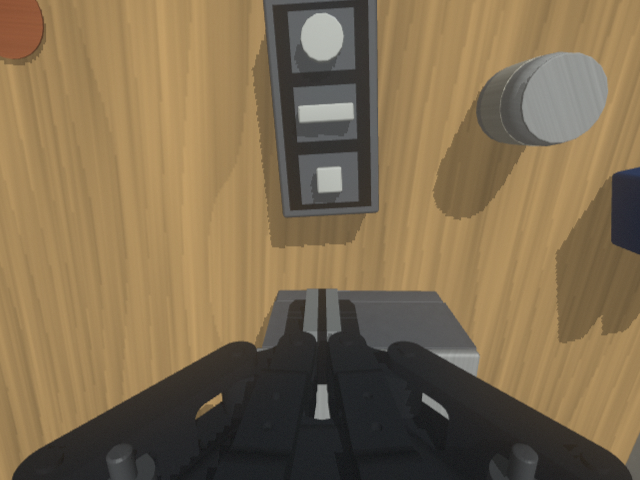

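The keys are clear: square at (329,179), bar at (326,112) and round at (322,37). Their triangulated spacing is 54.5–55 mm, as specified. Going to the square key first.

```bash
python3 - <<'E'
from h import *
plan(YAW,[.5137,.3046,.2],[.5137,.3046,.075],[.5137,.3046,.061],[.5137,.3046,.085],[.5068,.3587,.085],[.4996,.413,.085])
E
```

```text
t 44.62 p [0.5104 0.2688 0.2298] w 0.01 turn deg [-0.0486  0.0351 -0.0908] q6 0.3713769029890345
shift cm [3.5494 0.5902 2.9759] -> [0.5137 0.3046 0.2   ]
shift cm [ 0.   0.  12.5] -> [0.5137 0.3046 0.075 ]
shift cm [0.  0.  1.4] -> [0.5137 0.3046 0.061 ]
shift cm [ 0.   0.  -2.4] -> [0.5137 0.3046 0.085 ]
shift cm [ 5.4456 -0.299   0.    ] -> [0.5068 0.3587 0.085 ]
shift cm [ 5.4677 -0.3275  0.    ] -> [0.4996 0.413  0.085 ]
```

Request:
{"api": "move_arm", "payload": {"series": [0,3.5,0.5,3,0,0,0,0,0,0,6,0,0,0,0,0,0,6,0,0,0,0,0,0,0,0,0,0,0,0,0,0,0,0,0]}}

```text
time: 45.25
tool_pos: [0.5143, 0.3054, 0.0822]
tcp_rot: [2.141, 2.298, 0.003]
wrist_force: [-0.2, 0.2, 0.7]
width: -0.001
grip_force: 0.0
```

```bash
python3 - <<'E'
from h import *
plan(YAW,[.5137,.3046,.061])
E
```

```text
t 45.25 p [0.5143 0.3054 0.0822] w -0.01 turn deg [ 0.1221 -0.054  -0.0539] q6 0.42326552510352494
shift cm [-0.0796 -0.062   2.1243] -> [0.5137 0.3046 0.061 ]
```

Request:
{"api": "move_arm", "payload": {"series": [0,-0.1,0,1,0,0,0,0,0,0,0.6,0,0,0,0,0,0,0.4,0,0,0,0,0,0,0.1,0,0,0,0,0,0,0,0,0,0]}}

```text
time: 45.88
tool_pos: [0.5142, 0.3051, 0.0619]
tcp_rot: [2.138, 2.3, 0.004]
wrist_force: [-0.7, -2.0, 11.4]
width: -0.001
grip_force: 5.6
```

```bash
python3 - <<'E'
from h import *
s=read_state();print(s["tool_pos"],s["wrist_force"])
E
```

```text
[0.5142 0.3051 0.0619] [-0.7218 -2.0334 11.4205]
```

The square key is bottomed out (11 N at z 0.0619). Release, then the bar key.

Request:
{"api": "move_arm", "payload": {"series": [0,0,0,-1.4,0,0,0,0,0,0,-1,0,0,0,0,5.4,-0.3,0,0,0,0,0,0,0,0,0,0,0,0,0,0,0,0,0,0]}}

```text
time: 46.5
tool_pos: [0.5053, 0.358, 0.083]
tcp_rot: [2.138, 2.302, -0.002]
wrist_force: [-0.9, -0.6, 0.3]
width: 0.002
grip_force: 0.0
```

Request:
{"api": "move_arm", "payload": {"series": [0,0,0,1,0,0,0,0,0,0,0.6,0,0,0,0,0,0,0.6,0,0,0,0,0,0,0.2,0,0,0,0,0,0,0,0,0,0]}}

```text
time: 47.12
tool_pos: [0.5055, 0.3571, 0.0618]
tcp_rot: [2.14, 2.3, -0.004]
wrist_force: [-7.4, -6.6, 19.5]
width: 0.0
grip_force: 9.5
```

Bar key bottomed out (19 N). Now the round key.

Request:
{"api": "move_arm", "payload": {"series": [0,0,0,-1.4,0,0,0,0,0,0,-1,0,0,0,0,5.5,-0.3,0,0,0,0,0,0,0,0,0,0,0,0,0,0,0,0,0,0]}}

```text
time: 47.75
tool_pos: [0.4985, 0.4126, 0.0828]
tcp_rot: [2.138, 2.301, -0.002]
wrist_force: [0.4, -0.3, 0.2]
width: -0.007
grip_force: 0.0
```

Request:
{"api": "move_arm", "payload": {"series": [0,0,0,1,0,0,0,0,0,0,0.6,0,0,0,0,0,0,0.6,0,0,0,0,0,0,0.2,0,0,0,0,0,0,0,0,0,0]}}

```text
time: 48.38
tool_pos: [0.4986, 0.4116, 0.0618]
tcp_rot: [2.14, 2.3, -0.004]
wrist_force: [-6.8, -6.9, 17.0]
width: 0.0
grip_force: 8.9
```

Request:
{"api": "move_arm", "payload": {"series": [0,0,0,-2,0,0,0,0,0,0,-6,0,0,0,0,0,0,-6,0,0,0,0,0,0,0,0,0,0,0,0,0,0,0,0,0]}}

```text
time: 49.0
tool_pos: [0.499, 0.4128, 0.1995]
tcp_rot: [2.14, 2.3, 0.001]
wrist_force: [-1.3, -0.4, -0.4]
width: -0.002
grip_force: 0.0
```

```bash
python3 - <<'E'
from h import *
s=read_state();print(s["time"],s["tool_pos"],s["wrist_force"])
I=read_camera("scene");J=read_camera("side")
A=cv2.resize(I[150:330,250:430],(400,400),interpolation=3);B=cv2.resize(J[200:480,200:480],(400,400),interpolation=3)
save(np.hstack([A,B]),"s4.png")
E
```

```text
49.0 [0.499  0.4128 0.1995] [-1.2698 -0.4188 -0.415 ]
```

View pics/s4.png

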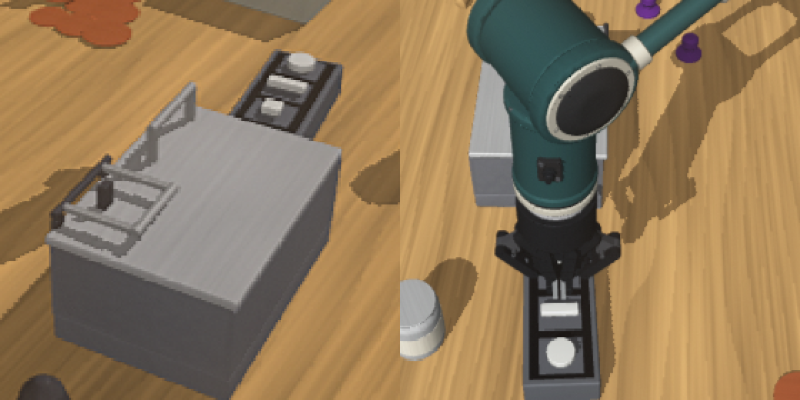

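The lid is shut with the hasp over the catch, the keys are up and the arm is clear, so I hand in the job.

```bash
python3 -c "
from workcell import *
print(finish_job())"
```

```text
the job is handed in; nothing more can be done
None
```

The job is handed in (no verdict came back): all four copper pulls are in the tub, the lid is shut with the hasp over the catch, the square, bar and round keys were each pressed fully down in that order, and the stake, mallet and tin were not touched.

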